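# Take the marker beacons off their charger and stage the kit tray

## Task

Switch the charger off with its lever, then take every marker beacon off its spigot and stand each upright in a well of its own in the blue tray; they fit tightly, so twist them to and fro as you pull, without lifting the charger's deck off its base. Leave the loaded tray pushed fully home in the corner stop, flush against both bars, the charger still off, and the other things where they are.

Things in the scene. Friction and masses are not known exactly. Their poses are not given: they have to be found in the camera images.
- beacon1_fin (a point): marker beacon, 0.14 kg: round amber and orange lamp 54 mm across, 34 mm high, with an upright orange grip fin on top, 46 mm long (x), 20 mm thick (y), 30 mm high. This point is the fin's middle, 49 mm above the underside; z is up. It starts on a charger spigot 18 mm high, which its bore grips, and is free once raised 18 mm. May be absent (None).
- beacon2_fin (a point): marker beacon, 0.14 kg: round amber and orange lamp 54 mm across, 34 mm high, with an upright orange grip fin on top, 46 mm long (x), 20 mm thick (y), 30 mm high. This point is the fin's middle, 49 mm above the underside; z is up. It starts on a charger spigot 18 mm high, which its bore grips, and is free once raised 18 mm. May be absent (None).
- beacon3_fin (a point): marker beacon, 0.14 kg: round amber and orange lamp 54 mm across, 34 mm high, with an upright orange grip fin on top, 46 mm long (x), 20 mm thick (y), 30 mm high. This point is the fin's middle, 49 mm above the underside; z is up. It starts on a charger spigot 18 mm high, which its bore grips, and is free once raised 18 mm. May be absent (None).
- charger_mid (a point): grey charging rail, 110 mm (x) by 285 mm (y), lengthwise across the bench; this point is the middle of its deck's top, 32 mm above the bench. Spigots stand at y = -90, 0 and +90 mm from here. Their sprung contacts hold a beacon with about 40 N of friction, which acts mostly against the turning while the beacon is turned; the pull is then small.
- deck (a joint): how far the charger's deck has been lifted off its dowelled base plate (m); 0 = sitting down. The dowels keep it from sliding or turning, but at 1.9 kg it is lifted by a straight pull on a beacon. Raising a beacon 3 to 4 mm per twist of about 1 rad, to and fro, leaves it down.
- switch (a joint): charger's switch lever (rad): 0 = leaning towards the robot (on), 1.0 = leaning away (off); it stays where it is left, and turns with about 0.06 N m
- switch_tip (a point): centre of the red ball, 26 mm in diameter, at the end of the charger's 80 mm switch lever, beside the charger's right end (its -y end). The pivot lies 30 mm above the bench, parallel to the charger's y; the ball swings 77 mm along the charger's x, away from the robot, from on to off.
- tray_center (a point): blue kit tray, loose, 167 by 167 mm and 35 mm high, 0.5 kg, with 5 mm walls and floor and four 76 mm square wells (two by two); this point is its centre, 17.5 mm above its underside; x and y run along its edges
- corner_in (a point): aluminium corner stop fixed to the bench, two bars 25 mm high, 16 mm thick, about 184 mm long. This point is the inner corner where their faces meet, 17.5 mm above the bench. The far bar's face is the plane x = 0, the right bar's face the plane y = 0; with the tray home its centre is at x = -83.5 mm, y = +83.5 mm in this frame, edges parallel.
- tray_well0 (a point): centre of the inner floor of the tray's well at -40.5, +40.5 mm (x, y) from the tray's centre, 5 mm above the tray's underside
- tray_well1 (a point): centre of the inner floor of the tray's well at -40.5, -40.5 mm (x, y) from the tray's centre, 5 mm above the tray's underside
- tray_well2 (a point): centre of the inner floor of the tray's well at +40.5, +40.5 mm (x, y) from the tray's centre, 5 mm above the tray's underside
- tray_well3 (a point): centre of the inner floor of the tray's well at +40.5, -40.5 mm (x, y) from the tray's centre, 5 mm above the tray's underside
- saline: bystander, to be left alone: clear bottle 60 mm across, 140 mm high; origin at the centre of its underside
- terminal: bystander, to be left alone: black handheld stock terminal, 170 x 75 x 32 mm, lying flat; origin at the centre of its underside
- tape: bystander, to be left alone: roll of tape, 90 mm across, 48 mm high; origin at the centre of its underside
- carton: bystander, to be left alone: small brown carton 100 x 80 x 55 mm; origin at the centre of its underside
- dressing: bystander, to be left alone: white and pink dressing box 75 x 120 x 50 mm; origin at the centre of its underside
Things that resemble listed ones, but are neither listed nor needed, are in the scene too. What is shaped like the part that bears beacon2_fin but green, turquoise or yellow is not meant.

How it is judged:
By the outcome, as a careful person would: the job done as asked, in the order asked, and still so for the second after the job is handed in, with the robot touching nothing.
Of beacon1, beacon2, beacon3 only 2 to 3 are there at a start; the rules pass over those that are not, and their reading is None.
At some moment in a run one of tray may be knocked a few centimetres aside while the robot is not near it.
It also fails if it takes over 208 s, if anything falls off the work surface, if the arm or the gripper's body presses on something with over 40 N, if the wrist force passes 120 N, or if a joint passes its speed limit or range.

## Robot

A 6-joint arm with a two-finger parallel gripper is mounted at the origin on the work surface. World frame = base frame: x ahead of the robot, y to its left, z up, the work surface at z = 0. Lengths are in mm, angles in rad, forces in N, time in s.
With the tool pointing down it reaches from about 400 to 925 mm from the base axis. Payload 12.5 kg.
Tool frame: the origin (TCP) lies on the centre line of the jaws, within the pads' length; the fingertips stand 8 mm ahead of it and the grasp point (between the pads) lies 11 mm behind it; z points along the fingers, x is the direction in which the jaws open and shut, and the axes are right-handed (so a half turn about z gives the same grasp; the last joint's range is limited). The gripper opens to 95 mm and grips with 3 to 60 N. Pads are 20 mm wide; open, the fingers measure 119 mm over their backs; the gripper's body (75 mm by 180 mm) begins 59 mm behind the grasp point.
Start: joints at [1.048, 0.491, 1.559, -0, 1.092, -0.106], TCP at [253.008, 571.518, 222.661] pointing down, gripper open.
Joint ranges: [-3.1, 3.1], [-0.84, 2.19], [0.05, 2.79], [-1.13, 4.28], [0.06, 2.93], [-2.69, 2.69]. Speed limits (rad/s): [2.22, 2.22, 2.79, 3.14, 3.14, 3.14].

## Interface

Orientations are given as [roll, pitch, yaw] about the fixed x, y, z axes, in that order (R = Rz(yaw) Ry(pitch) Rx(roll)).
In Python, from cell import env gives the robot as it stands. The module is installed in compiled form; this text tells all that it offers.
- The arm moves only by the tool send_rows, never from a script. Its argument "moves" is a list that holds one entry, the list of rows, each a list of 6 numbers: the shift along the tool's x, y, z as a fraction of full scale, then the turn, a rotation vector about the tool's x, y, z as a fraction of full scale. A call has 1 to 12 rows; each row is the pose to reach, as a shift and turn from the pose commanded when the call began, along the tool's axes at that moment; what a row does not reach only later rows make up. Full scale, the value 1, is 0.3 m for a shift and 90 degrees for a turn. A row lasts 1/12 s, in which the tool goes at most 41.7 mm and 7.16 degrees, less where a joint would pass 70% of its speed; a pose out of reach is approached as far as the arm can. A call with a number of a shift or a turn outside -1 to 1 is refused whole. A call with a gripper value outside its range is refused whole. "grip" is the gripper's target within -1 to 1 (shut at 1, half-way at 0, fully open at -1), set as the call begins (left out, the last holds). The fingers move at their own pace and stop on an object; the grip force is fixed at half the most. Time passes only in rows, so rows that repeat a pose let the fingers close. It gives the time, the measured TCP pose, the force and the opening at its end, in the units of the state.
- env.state(): the state, without advancing time (a new reading comes with each control period).
- env.read_camera(name): name is "side" or "top"; returns a dict with "image" (480x640x3 uint8, red, green, blue), "mtx" (3x3 intrinsics, pixels), "distortion" ([k1, k2, p1, p2, k3] as OpenCV has them; the pictures are not rectified), "T" (4x4, takes a point from camera to world coordinates). Camera axes: x right, y up, looking along -z (the intrinsics and any distortion apply to the point x, -y, -z); pixel columns grow to the right and rows downward; lengths in mm; the calibration is good to about 2 mm. A picture is of the moment at which its call begins. There is no depth.
- env.job_done(): hands the job in, once; it reports no verdict.
Trained networks look in the newest picture that a camera, given by its name, has taken for a name from the list of things; names that differ only in an ending like _2 or _b are one class to them, and where a whole thing is asked for, a point or a joint stands for the part that bears it (a point fixed in the world has none). Each returns a list of dicts, best first, with "confidence" (0 to 1); they miss things now and then, are a little off and sometimes report something else, mostly with a low value. They report only what shows in the picture. A call takes as long as a camera call. They do not tell look-alikes from the thing itself.
- env.look_for(camera, thing): "xy" ([column, row] in pixels, amid what is visible of it).
- env.outline_of(camera, thing): "region" (480x640 bool, what is visible of it) and "xy" ([column, row] in pixels, amid what is visible of it).
The state is a dict: "t": time; "joints": joint angles; "qvel": joint speeds; "tau": joint torques, N m; "eef_pos": TCP position; "tcp_rot": TCP orientation; "ft_force": force on the tool from outside, world axes, zero at the start; "moment": the same for the moment, N m; "opening": opening from 0.0 (shut) to 1.0 (fully open).
Only numpy, scipy, OpenCV 4.12 (cv2) and the standard library are available. Lean on these libraries where they do the work, as an engineer would, in place of code of your own. Each camera call takes 0.05 s, during which the arm holds its last target. There are 200 camera calls.

## Working session

There is one attempt and no reset: what is moved stays moved. The work goes in short steps, Python scripts to look and compute and a tool call to move; the robot and the scene stay as the last step left them, time stands still between calls to the robot, and variables do not carry over. Pictures are saved under pics/ and viewed, about 12 in all and at most 16, crops included, and the job is handed in when it is done.

Besides the shell and the picture viewer there is one more tool, called after "Request:" by a JSON object that holds its "fn" and its "kwargs", one argument or row to a line. send_rows: Moves the arm, as the interface text tells. Its arguments: {"type":"object","properties":{"moves":{"type":"array","items":{"type":"array","items":{"type":"array","items":{"type":"number"}}}},"grip":{"type":"number"}},"required":["moves"]}

```bash
mkdir -p pics; ls; cat > h.py <<'E'
import numpy as np, cv2
from cell import env
def cam(n):
    c=env.read_camera(n); c['T']=np.array(c['T'],float); return c
def save(c,f,box=None,s=1):
    im=np.array(c['image'])[:,:,::-1]
    if box: im=im[box[1]:box[3],box[0]:box[2]]
    cv2.imwrite('pics/'+f,cv2.resize(im,None,fx=s,fy=s,interpolation=cv2.INTER_CUBIC))
def ray(c,px):
    u=cv2.undistortPoints(np.array([[px]],float),np.array(c['mtx'],float),np.array(c['distortion'],float))[0,0]
    d=c['T'][:3,:3]@np.array([u[0],-u[1],-1.]); return c['T'][:3,3],d
def at(c,px,z):
    o,d=ray(c,px); return o+d*(z-o[2])/d[2]
def proj(c,P):
    P=np.atleast_2d(np.array(P,float)); q=(P-c['T'][:3,3])@c['T'][:3,:3]; q=q*[1,-1,-1]
    return cv2.projectPoints(q,np.zeros(3),np.zeros(3),np.array(c['mtx'],float),np.array(c['distortion'],float))[0][:,0]
def tri(c1,p1,c2,p2):
    (a,d),(b,e)=ray(c1,p1),ray(c2,p2); d=d/np.linalg.norm(d); e=e/np.linalg.norm(e)
    s=np.linalg.lstsq(np.c_[d,-e],b-a,rcond=None)[0]; x,y=a+s[0]*d,b+s[1]*e
    return (x+y)/2,np.linalg.norm(x-y)
E
python3 - <<'E'
from h import *
np.set_printoptions(precision=1,suppress=True)
for n in('top','side'):
    c=cam(n); save(c,n+'0.png'); print(n,c['T'],c['mtx'],c['distortion'])
    for t,z in(('beacon1_fin',49+32),('switch_tip',80),('tray_center',35),('charger_mid',32),('saline',70),('terminal',32),('tape',48),('carton',55),('dressing',50)):
        for r in env.look_for(n,t)[:6]: print(t,np.array(r['xy']),round(r['confidence'],2),at(c,r['xy'],z))
s=env.state(); print(s)
E
```

```text
pics
top [[  -0.     1.    -0.1  432.2]
 [  -1.    -0.    -0.    41. ]
 [  -0.     0.1    1.  1597.5]
 [   0.     0.     0.     1. ]] [[597.3   0.  319.2]
 [  0.  597.3 238.3]
 [  0.    0.    1. ]] [-0.2  0.   0.   0.   0. ]
beacon1_fin [239.2 247.2] 0.78 [535.9 252.9  81. ]
switch_tip [311.2 259.9] 0.43 [502.4  69.   80. ]
tray_center [421.6 239.6] 0.97 [ 555.6 -221.5   35. ]
charger_mid [173.9 340.9] 0.64 [291.9 434.6  32. ]
saline [343.4 154.1] 0.59 [777.9 -16.3  70. ]
terminal [282.6 165.2] 0.88 [757.7 144.8  32. ]
tape [353.4 322.1] 0.97 [342.  -38.4  48. ]
tape [172.8 343.2] 0.47 [287.3 433.6  48. ]
carton [203.4 186.2] 0.63 [699.5 352.8  55. ]
carton [285.5 167.2] 0.29 [747.4 135.6  55. ]
dressing [172.5 341.7] 0.73 [291.4 433.9  50. ]
side [[ -1.    0.1  -0.1 472.7]
 [ -0.1  -0.7   0.7 966.1]
 [  0.    0.7   0.7 973.6]
 [  0.    0.    0.    1. ]] [[470.3   0.  315. ]
 [  0.  470.3 235.2]
 [  0.    0.    1. ]] [0. 0. 0. 0. 0.]
beacon1_fin [313.1 308.1] 0.88 [542.6 281.6  81. ]
switch_tip [335.2 243.8] 0.49 [504.9  59.1  80. ]
tray_center [326.1 198.1] 0.76 [ 548.7 -188.9   35. ]
tray_center [291.3 180.6] 0.29 [ 670.2 -268.4   35. ]
charger_mid [320.  316.1] 0.63 [527.  266.7  32. ]
charger_mid [312.3 307.4] 0.34 [548.6 242.   32. ]
saline [241.  222.9] 0.92 [779.4  -9.5  70. ]
terminal [237.2 274.7] 0.8 [759.  153.3  32. ]
tape [383.8 238.1] 0.73 [370.3 -10.1  48. ]
carton [242.4 342.8] 0.87 [695.2 375.7  55. ]
dressing [335.2 245.7] 0.75 [505.4  36.1  50. ]
dressing [424.7 391.8] 0.67 [288.9 453.2  50. ]
{'t': 1.0, 'joints': array([ 1. ,  0.5,  1.6,  0. ,  1.1, -0.1]), 'qvel': array([ 0.,  0., -0., -0.,  0.,  0.]), 'tau': array([  0. , -61.2, -25.8,   0.1,   0. ,  -0. ]), 'eef_pos': array([253. , 571.5, 222.7]), 'tcp_rot': array([-3.1, -0. ,  1.2]), 'ft_force': array([ 0.3,  0.1, -0.6]), 'moment': array([-0., -0., -0.]), 'opening': 0.9994607606465767}
```

View pics/top0.png

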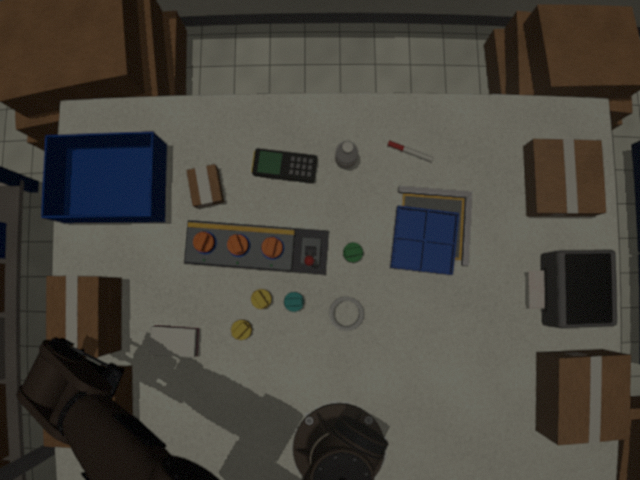

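View pics/side0.png

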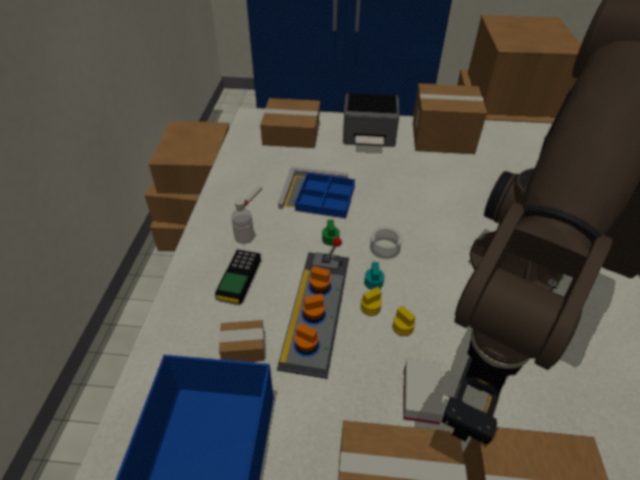

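The orange beacons on the charger are at top-view pixels (204,242), (237,244) and (272,247). Their look-alikes are yellow at (261,298) and (241,329), turquoise at (293,301) and green at (353,252). The switch ball is red at (311,261). The red pen at (392,145) and the big blue bin at (105,177) aren't wanted; the tray is at (425,240). Next I'll check a close crop.

```bash
python3 - <<'E'
from h import *
a=cam('top'); b=cam('side')
A=np.array(a['image'])[:,:,::-1]; B=np.array(b['image'])[:,:,::-1]
x=cv2.resize(A[210:285,175:335],None,fx=5,fy=5,interpolation=cv2.INTER_CUBIC)[:, :800]
y=cv2.resize(B[225:380,265:365],None,fx=3.5,fy=3.5,interpolation=cv2.INTER_CUBIC)[:560]
cv2.imwrite('pics/c1.png',x)
z=cv2.resize(A[175:280,380:480],None,fx=4,fy=4,interpolation=cv2.INTER_CUBIC)
h=max(y.shape[0],z.shape[0]); m=np.zeros((h,y.shape[1]+z.shape[1],3),np.uint8); m[:y.shape[0],:y.shape[1]]=y; m[:z.shape[0],y.shape[1]:]=z
cv2.imwrite('pics/c2.png',m); print(m.shape)
E
```

```text
(542, 750, 3)
```

View pics/c1.png

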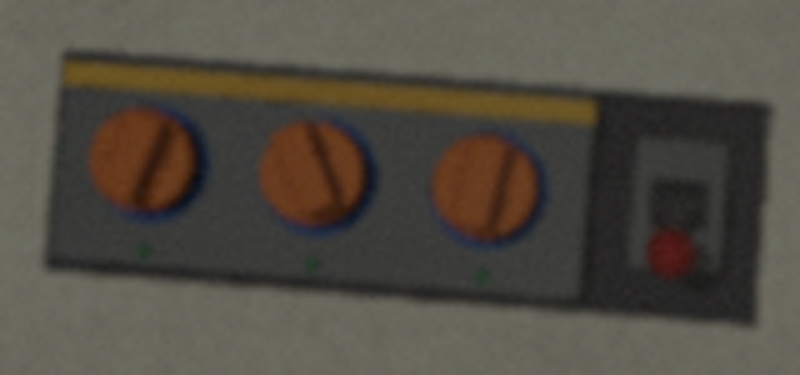

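View pics/c2.png

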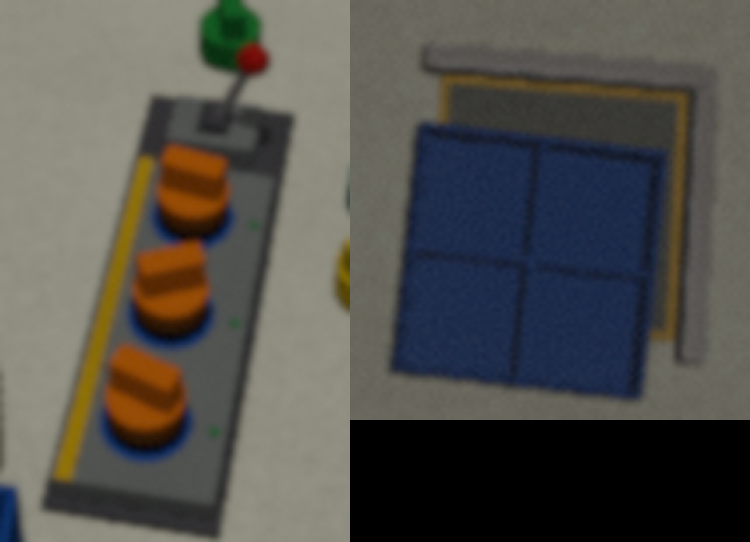

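The crops confirm three orange beacons on the spigots, with fin yaws of roughly -0.3, +0.3 and -0.2. The lever leans towards the robot, so it's on. The tray sits askew of the corner. Next I'll measure by fitting silhouettes.

```bash
cat > fit.py <<'E'
from h import *
from scipy.optimize import minimize
S=4
def mask(c,f,box):
    hsv=cv2.cvtColor(np.array(c['image']),cv2.COLOR_RGB2HSV); m=f(hsv).astype(np.float32)
    k=np.zeros_like(m); k[box[1]:box[3],box[0]:box[2]]=1
    return m*k
def hull(c,P,img):
    q=proj(c,P); h=cv2.convexHull(q.astype(np.float32))[:,0]
    cv2.fillConvexPoly(img,np.round((h*S+S/2-.5)*16).astype(np.int32),1,shift=4)
def render(c,parts):
    img=np.zeros((480*S,640*S),np.float32)
    for P in parts: hull(c,P,img)
    return cv2.resize(img,(640,480),interpolation=cv2.INTER_AREA)
def box(lx,ly,z0,z1): return np.array([[x,y,z] for x in(-lx/2,lx/2) for y in(-ly/2,ly/2) for z in(z0,z1)],float)
def pose(P,x,y,a,z=0):
    c,s=np.cos(a),np.sin(a); return P@np.array([[c,s,0],[-s,c,0],[0,0,1]])+[x,y,z]
t=np.linspace(0,2*np.pi,40)
cyl=np.array([[27*np.cos(i),27*np.sin(i),z] for i in t for z in(0,34)])
BEA=[cyl,box(46,20,34,64)]; TRAY=[box(167,167,0,35)]
orange=lambda h:(h[...,0]<=14)&(h[...,1]>140)&(h[...,2]>60)
blue=lambda h:(h[...,0]>105)&(h[...,0]<125)&(h[...,1]>130)
def fit(cams,masks,parts,x0,z=0):
    def f(p): return sum(np.abs(render(c,[pose(P,*p,z) for P in parts])-m).sum() for c,m in zip(cams,masks))
    best=None
    for da in(-.25,0,.25):
        st=np.array(x0)+[0,0,da]
        r=minimize(f,st,method='Nelder-Mead',options=dict(initial_simplex=[st,st+[8,0,0],st+[0,8,0],st+[0,0,.15]],xatol=.05,fatol=.05,maxiter=120))
        if best is None or r.fun<best.fun: best=r
    return best.x,best.fun,[m.sum() for m in masks]
def bb(c,p,r): 
    q=proj(c,[p])[0].astype(int); return max(q[0]-r,0),max(q[1]-r,0),q[0]+r,q[1]+r
def tray(cams,x0):
    ms=[mask(c,blue,bb(c,[x0[0],x0[1],17],60)) for c in cams]
    for i,m in enumerate(ms):
        n,l,s,_=cv2.connectedComponentsWithStats(cv2.morphologyEx((m>0).astype(np.uint8),cv2.MORPH_CLOSE,np.ones((3,3)))); ms[i]=(l==1+np.argmax(s[1:,4])).astype(np.float32)
    return fit(cams,ms,TRAY,x0)
E
python3 - <<'E'
from fit import *
np.set_printoptions(precision=2,suppress=True)
C=[cam('top'),cam('side')]
B=[]
for px,a in(((204,242),-.32),((237,244),.32),((272,247),-.21)):
    p=at(C[0],px,85); ms=[]
    for c in C:
        m=mask(c,orange,bb(c,[p[0],p[1],70],24)); q=proj(c,[[p[0],p[1],70]])[0]
        n,l,s,ce=cv2.connectedComponentsWithStats((m>0).astype(np.uint8)); k=1+np.argmin([np.hypot(*(ce[i]-q)) if s[i,4]>60 else 1e9 for i in range(1,n)]); ms.append((l==k).astype(np.float32))
    r=fit(C,ms,BEA,[p[0],p[1],a],32); B.append(r[0]); print(r)
for i in(0,1): print('tray',tray([C[i]],[555,-221,-.12]))
T=tray(C,[555,-221,-.12]); print(T)
for n in('top','side'):
    for r in env.look_for(n,'switch_tip'): print(n,r)
ov=[]
for c in C:
    im=cv2.resize(np.array(c['image'])[:,:,::-1],None,fx=4,fy=4,interpolation=cv2.INTER_CUBIC)
    for b in B:
        q=proj(c,pose(np.array([[-23,-10,64],[23,-10,64],[23,10,64],[-23,10,64]],float),*b,32))*4+1.5
        cv2.polylines(im,[q.round().astype(int)],True,(255,255,255),1)
    q=proj(c,pose(np.array([[-83.5,-83.5,35],[83.5,-83.5,35],[83.5,83.5,35],[-83.5,83.5,35]]),*T[0]))*4+1.5
    cv2.polylines(im,[q.round().astype(int)],True,(255,255,255),1); ov.append(im)
a=ov[0][900:1050,740:1140]; b=ov[1][1000:1450,1130:1450]; d=ov[0][680:1140,1500:1940]
m=np.zeros((600,780,3),np.uint8); m[:150,:400]=a; m[150:600,:320]=b; m[150:600,330:770]=d[:450]; cv2.imwrite('pics/ov.png',m)
# ball
for c in C:
    h=cv2.cvtColor(np.array(c['image']),cv2.COLOR_RGB2HSV); k=((h[...,0]<6)|(h[...,0]>172))&(h[...,1]>140)&(h[...,2]>50)
    n,l,s,ce=cv2.connectedComponentsWithStats(k.astype(np.uint8)); print([(ce[i],s[i,4]) for i in range(1,n) if s[i,4]>12])
E
```

```text
(array([551.99, 350.55,  -0.57]), np.float64(383.1875), [np.float32(286.0), np.float32(360.0)])
(array([544.42, 261.08,   0.27]), np.float64(328.8125), [np.float32(304.0), np.float32(337.0)])
(array([537.09, 171.24,  -0.15]), np.float64(282.125), [np.float32(308.0), np.float32(316.0)])
tray (array([ 556.56, -234.13,   -0.1 ]), np.float64(373.6875), [np.float32(3717.0)])
tray (array([ 555.11, -236.11,   -0.08]), np.float64(214.8125), [np.float32(1950.0)])
(array([ 555.49, -233.85,   -0.09]), np.float64(595.875), [np.float32(3717.0), np.float32(1950.0)])
top {'xy': [310.6, 259.0], 'confidence': 0.66}
side {'xy': [335.4, 245.4], 'confidence': 0.7}
[(array([395.56, 145.42]), np.int32(55)), (array([308.73, 260.12]), np.int32(64))]
[(array([336.89, 241.64]), np.int32(44)), (array([421.5 , 419.94]), np.int32(18))]
```

View pics/ov.png

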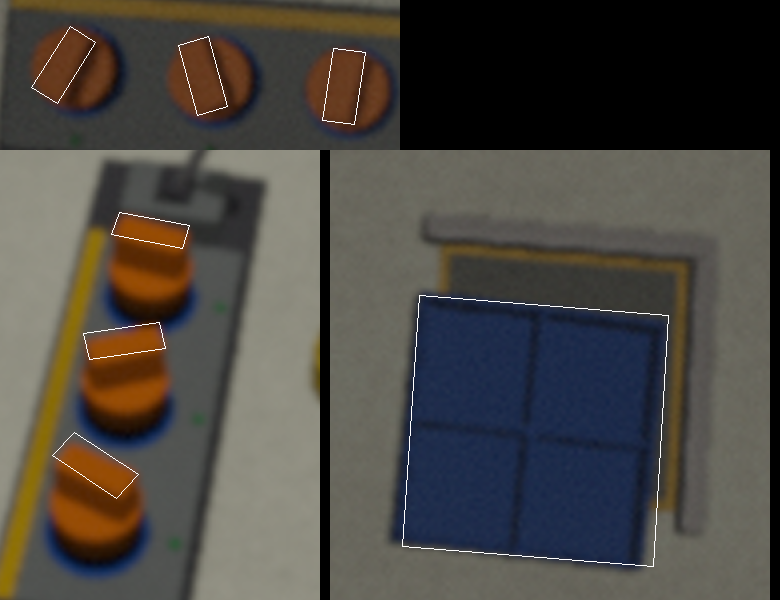

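The beacon fits come out 90 mm apart, which matches the spigot spacing. The tray fit is a few mm off because its mask is too tight. I'll refine the tray and the fin yaws, and measure the corner and ball.

```bash
sed -i 's/^blue=.*/blue=lambda h:(h[...,0]>95)\&(h[...,0]<135)\&(h[...,1]>95)/' fit.py
python3 - <<'E'
from fit import *
np.set_printoptions(precision=2,suppress=True)
C=[cam('top'),cam('side')]
for i in(0,1): print('tray',tray([C[i]],[555,-225,-.12]))
T=tray(C,[555,-225,-.12]); print(T)
def poly(c,P):
    img=np.zeros((480*S,640*S),np.float32); hull(c,P,img); return cv2.resize(img,(640,480),interpolation=cv2.INTER_AREA)
top=np.array([[-23,-10,64],[23,-10,64],[23,10,64],[-23,10,64]],float)
sd=np.array([[-23,-10,64],[23,-10,64],[23,-10,34],[-23,-10,34]],float)
for x,y in((552,350.6),(544.4,261.1),(537.1,171.2)):
    out=[]
    for c,P,sg in((C[0],sd,-1),(C[1],top,1)):
        R=np.array(c['image'],float)[...,0]
        sil=render(c,[pose(Q,x,y,0,32) for Q in BEA[:1]])
        best=max((sg*(R*w).sum()/w.sum(),a,dx,dy) for a in np.arange(-.8,.81,.04) for dx in(-4,0,4) for dy in(-6,-3,0,3,6) for w in[poly(c,pose(P,x+dx,y+dy,a,32))])
        out.append(best)
    print(np.array(out))
a=tri(C[0],(308.73,260.12),C[1],(336.89,241.64)); print('ball',a, at(C[0],(310,260.1),100),at(C[1],(336.4,241.6),100))
# corner: bar edges in top view, metric rectification at z=25 plane
H=cv2.getPerspectiveTransform(np.float32([[0,0],[600,0],[600,600],[0,600]]),proj(C[0],[[780,-130,25],[780,-330,25],[580,-330,25],[580,-130,25]]).astype(np.float32))
c=C[0]; im=np.array(c['image'])[:,:,::-1]
w=cv2.warpPerspective(im,H,(600,600),flags=cv2.INTER_CUBIC|cv2.WARP_INVERSE_MAP); cv2.imwrite('pics/corner.png',np.clip(w*1.6,0,255).astype(np.uint8))
E
```

```text
tray (array([ 556.66, -232.69,   -0.11]), np.float64(254.0625), [np.float32(3837.0)])
tray (array([ 555.71, -235.41,   -0.09]), np.float64(173.875), [np.float32(1996.0)])
(array([ 556.61, -233.37,   -0.11]), np.float64(438.6875), [np.float32(3837.0), np.float32(1996.0)])
[[-60.07  -0.4   -4.     3.  ]
 [137.77  -0.4    0.     3.  ]]
[[-65.82   0.36   0.     0.  ]
 [135.99   0.32   0.     3.  ]]
[[-67.84  -0.24   0.     0.  ]
 [134.07  -0.24   0.     3.  ]]
ball (array([500.42,  74.75, 103.91]), np.float64(0.6723978704198532)) [500.97  71.64 100.  ] [501.52  70.74 100.  ]
```

View pics/corner.png

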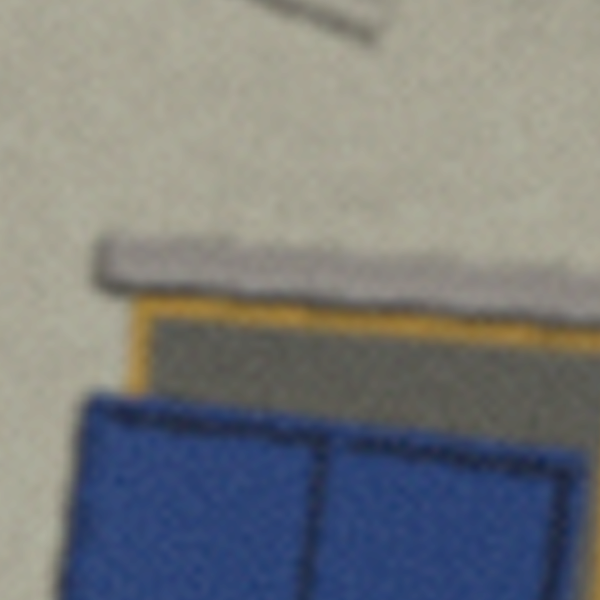

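```bash
python3 - <<'E'
from fit import *
np.set_printoptions(precision=2,suppress=True)
C=[cam('top'),cam('side')]
c=C[0]
print('rib',at(c,(423.9,240.4),35), 'corners',[at(c,((x-330+1500)/4-.4,(y-150+680)/4-.4),35)[:2] for x,y in((418,296),(668,325),(640,568),(392,543))])
print('bar',[at(c,p,25)[:2] for p in((466.6,196.6),(463.4,264.6))])
w=np.array(c['image'])[185:275,385:475,::-1]
w=np.array(C[1]['image'])[160:225,270:365,::-1]
o=cv2.resize(w,None,fx=8,fy=8,interpolation=cv2.INTER_CUBIC); cv2.imwrite('pics/cs.png',np.clip(o*1.0,0,255).astype(np.uint8)); print(o.shape)
# charger yaw from beacons
print(np.arctan2(-(552-537.1),350.6-171.2))
E
```

```text
rib [ 553.42 -227.64   35.  ] corners [array([ 644.97, -156.83]), array([ 624.88, -324.27]), array([ 463.7 , -301.29]), array([ 481.94, -136.79])]
bar [array([ 671.44, -348.68]), array([ 488.78, -334.69])]
(520, 760, 3)
-0.08286444082663487
```

View pics/cs.png

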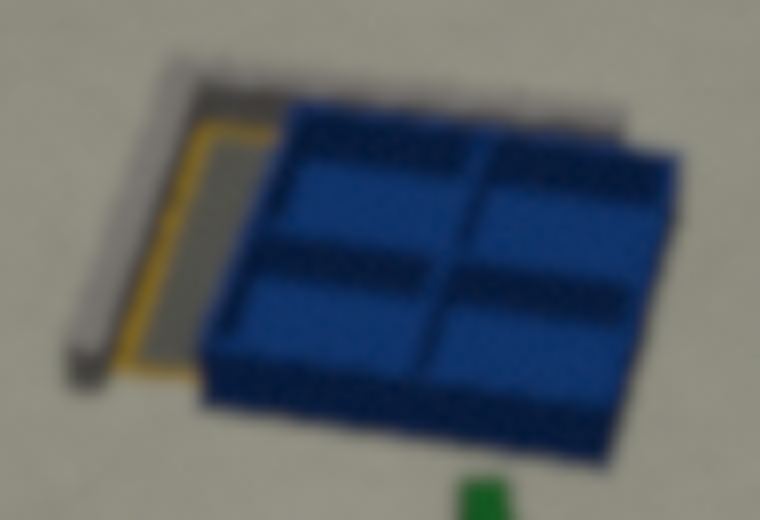

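```bash
cat > go.py <<'E'
import sys; from h import *
from scipy.spatial.transform import Rotation as R
# usage: go.py x y z yaw  -> row numbers relative to the present pose
def rel(x,y,z,yaw,s=None):
    s=s or env.state(); r=R.from_euler('xyz',s['tcp_rot']); p=np.array(s['eef_pos'])
    t=R.from_euler('xyz',[np.pi,0,yaw]); d=r.inv().apply(np.array([x,y,z])-p)/300; w=(r.inv()*t).as_rotvec()/(np.pi/2)
    return np.round(d,3).tolist()+np.round(w,3).tolist()
if __name__=='__main__':
    a=list(map(float,sys.argv[1:])); s=env.state()
    print('t',round(s['t'],2),'pos',np.round(s['eef_pos'],1),'rot',np.round(s['tcp_rot'],3),'q',np.round(s['joints'],2),'F',np.round(s['ft_force'],1),'op',round(s['opening'],3))
    for i in range(0,len(a),4): print(rel(*a[i:i+4],s))
E
python3 go.py 453 75 223 1.49  453 75 88 1.49
```

```text
t 1.5 pos [253.  571.5 222.7] rot [ 3.142 -0.     1.154] q [ 1.05  0.49  1.56 -0.    1.09 -0.11] F [-0.6 -0.4 -0.4] op 1.001
[-1.243, 1.28, -0.001, 0.0, -0.0, -0.214]
[-1.244, 1.28, 0.449, 0.0, -0.0, -0.214]
```

Request:
{"fn": "send_rows", "kwargs": {
  "moves": [
    [[-0.62, 0.64, 0, 0, 0, -0.1], [-0.62, 0.64, 0, 0, 0, -0.1], [-0.62, 0.64, 0, 0, 0, -0.1], [-0.62, 0.64, 0, 0, 0, -0.1], [-0.62, 0.64, 0, 0, 0, -0.1], [-0.62, 0.64, 0, 0, 0, -0.1], [-0.62, 0.64, 0, 0, 0, -0.1], [-0.62, 0.64, 0, 0, 0, -0.1], [-0.62, 0.64, 0, 0, 0, -0.1]]
  ],
  "grip": 1
}}

```text
t: 2.25
eef_pos: [353.8, 323.2, 223.0]
tcp_rot: [3.141, -0.001, 1.309]
ft_force: [0.1, 0.2, -0.7]
opening: 0.425
```

```bash
python3 go.py 453 75 223 1.49  453 75 88 1.49
```

```text
t 2.25 pos [353.8 323.2 223. ] rot [ 3.141e+00 -1.000e-03  1.309e+00] q [ 0.6   0.28  1.9   0.    0.95 -0.71] F [ 0.1  0.2 -0.7] op 0.425
[-0.714, 0.534, -0.0, 0.0, -0.0, -0.115]
[-0.714, 0.534, 0.45, 0.0, -0.0, -0.115]
```

Request:
{"fn": "send_rows", "kwargs": {
  "moves": [
    [[-0.714, 0.534, 0, 0, 0, -0.115], [-0.714, 0.534, 0, 0, 0, -0.115], [-0.714, 0.534, 0, 0, 0, -0.115], [-0.714, 0.534, 0, 0, 0, -0.115], [-0.714, 0.534, 0, 0, 0, -0.115], [-0.714, 0.534, 0, 0, 0, -0.115], [-0.714, 0.534, 0, 0, 0, -0.115], [-0.714, 0.534, 0.45, 0, 0, -0.115], [-0.714, 0.534, 0.45, 0, 0, -0.115], [-0.714, 0.534, 0.45, 0, 0, -0.115], [-0.714, 0.534, 0.45, 0, 0, -0.115], [-0.714, 0.534, 0.45, 0, 0, -0.115]]
  ]
}}

```text
t: 3.25
eef_pos: [452.0, 76.5, 84.8]
tcp_rot: [-3.136, 0.0, 1.493]
ft_force: [0.2, -0.9, 0.4]
opening: 0.006
```

```bash
python3 go.py 500 71 88 1.49  554 66.5 88 1.49; python3 - <<'E'
from h import *
c=cam('side'); save(c,'s1.png',(265,190,425,310),5)
E
```

```text
t 3.25 pos [452.   76.5  84.8] rot [-3.136  0.     1.493] q [ 0.02  0.48  2.09  0.    0.58 -1.47] F [ 0.2 -0.9  0.4] op 0.006
[-0.006, 0.161, -0.012, -0.004, 0.0, 0.002]
[-0.007, 0.341, -0.013, -0.004, 0.0, 0.002]
```

View pics/s1.png

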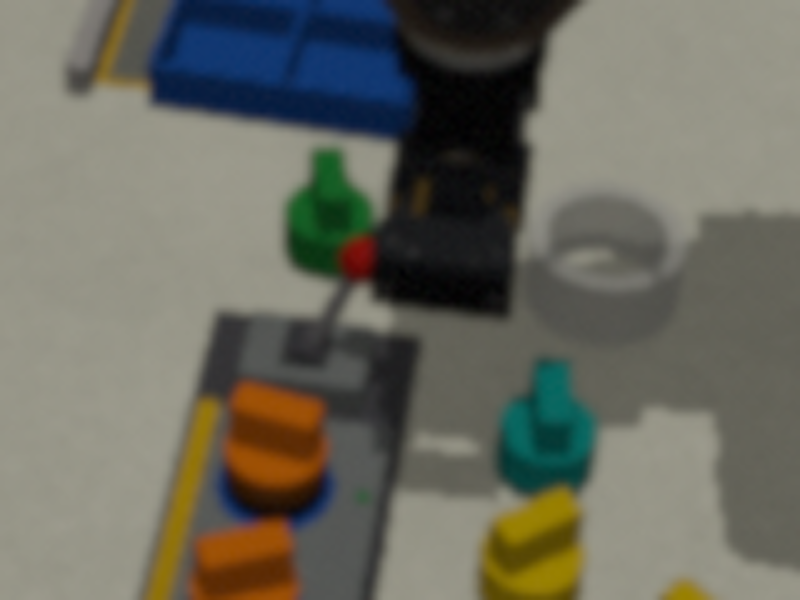

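The closed fingers at (445,255) in the crop sit right behind the red ball at (358,255) and in line with it. Now I'll push the lever.

Request:
{"fn": "send_rows", "kwargs": {
  "moves": [
    [[0, 0.03, 0, 0, 0, 0], [-0.002, 0.06, 0, 0, 0, 0], [-0.003, 0.09, 0, 0, 0, 0], [-0.004, 0.12, 0, 0, 0, 0], [-0.005, 0.15, 0, 0, 0, 0], [-0.005, 0.18, 0, 0, 0, 0], [-0.006, 0.2, 0, 0, 0, 0], [-0.006, 0.22, 0, 0, 0, 0], [-0.007, 0.24, 0, 0, 0, 0], [-0.007, 0.26, 0, 0, 0, 0], [-0.007, 0.28, 0, 0, 0, 0], [-0.007, 0.3, 0, 0, 0, 0]]
  ]
}}

```text
t: 4.3
eef_pos: [540.6, 66.4, 87.1]
tcp_rot: [-3.135, 0.0, 1.492]
ft_force: [-27.4, 2.1, 13.5]
opening: 0.003
```

```bash
cat > ball.py <<'E'
from h import *
P=[];C=[cam('top'),cam('side')]
for c in C:
    h=cv2.cvtColor(np.array(c['image']),cv2.COLOR_RGB2HSV); k=((h[...,0]<6)|(h[...,0]>172))&(h[...,1]>140)&(h[...,2]>50)
    n,l,s,ce=cv2.connectedComponentsWithStats(k.astype(np.uint8)); q=proj(c,[[540,68,105]])[0]
    L=[(round(np.hypot(*(ce[i]-q)),1),ce[i].round(1),int(s[i,4]),at(c,ce[i],100).round(0)) for i in range(1,n) if s[i,4]>8]; print(min(L,key=lambda v:v[0]))
E
python3 ball.py; python3 go.py 554 66.5 88 1.49
```

```text
(np.float64(130.0), array([395.6, 145.4]), 53, array([ 793., -150.,  100.]))
(np.float64(209.0), array([425. , 420.5]), 11, array([303., 540., 100.]))
t 4.4 pos [540.1  66.5  87. ] rot [-3.134  0.     1.492] q [ 0.    0.56  1.89  0.    0.7  -1.49] F [-13.2   1.2   6.7] op 0.004
[0.004, 0.046, -0.004, -0.005, 0.0, 0.001]
```

Force built to 27 N at x=540, so the lever is probably at its stop. I'll back off and look.

Request:
{"fn": "send_rows", "kwargs": {
  "moves": [
    [[0, -0.05, 0, 0, 0, 0], [0, -0.15, 0, 0, 0, 0], [0, -0.25, 0, 0, 0, 0], [0, -0.25, -0.12, 0, 0, 0], [0, -0.25, -0.24, 0, 0, 0], [0, -0.25, -0.36, 0, 0, 0], [0, -0.25, -0.36, 0, 0, 0]]
  ],
  "grip": -0.3
}}

```text
t: 4.98
eef_pos: [470.4, 72.4, 201.6]
tcp_rot: [3.132, -0.001, 1.492]
ft_force: [0.1, -0.1, 1.0]
opening: 0.438
```

```bash
python3 ball.py; python3 go.py 536.5 171.2 180 1.33  536.5 171.2 77.5 1.33;  python3 - <<'E'
from h import *
c=cam('side'); save(c,'s2.png',(265,190,425,310),5)
E
```

```text
(np.float64(10.8), array([310.8, 233.7]), 63, array([568.,  69., 100.]))
(np.float64(10.0), array([312.1, 239.7]), 43, array([566.,  70., 100.]))
t 5.08 pos [468.6  72.3 196.9] rot [ 3.138 -0.     1.492] q [ 0.01  0.31  1.95  0.    0.88 -1.48] F [ 1.1  0.6 -0.2] op 0.526
[0.346, 0.199, 0.057, 0.002, -0.0, 0.103]
[0.346, 0.198, 0.399, 0.002, -0.0, 0.103]
```

View pics/s2.png

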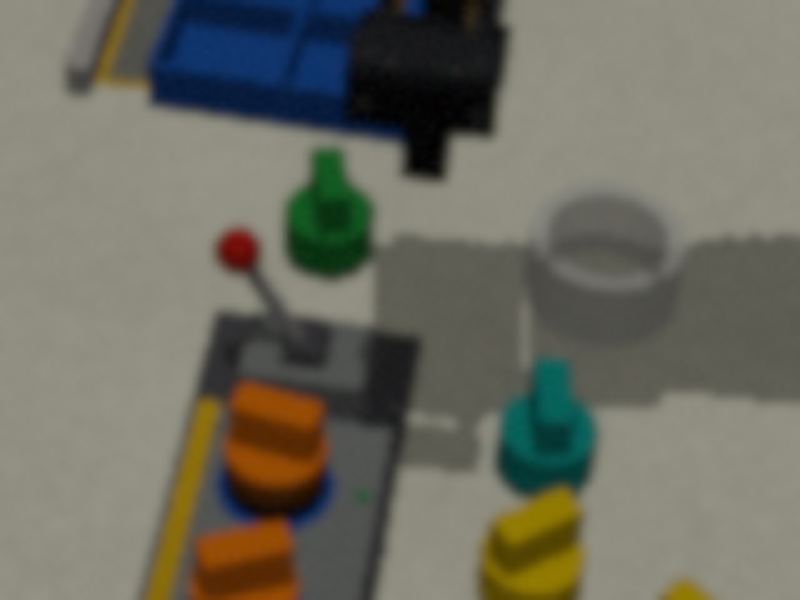

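```bash
python3 - <<'E'
from h import *
a,b=cam('top'),cam('side')
print(tri(a,(310.8,233.7),b,(312.1,239.7)),tri(a,(310,260.1),b,(336.5,241.6)))
# precise: threshold-free redness centroid
for c,w in((a,(300,224,324,246)),(b,(304,232,320,248))):
    im=np.array(c['image'],float)[w[1]:w[3],w[0]:w[2]]; r=np.clip(im[...,0]-1.5*im[...,1]-10,0,None); r[:,:]*=1; g=np.mgrid[w[1]:w[3],w[0]:w[2]]; print((r*g[1]).sum()/r.sum(),(r*g[0]).sum()/r.sum(),r.max())
    for x in((539,68),): 
        for th in (-.5,.3,.35,.4,.45,.5): print(th,proj(c,[[539+80*np.sin(th),68-80*np.sin(th)*.083,30+80*np.cos(th)]]).round(1))
E
```

```text
(array([567.04629175,  69.24445544,  99.3791233 ]), np.float64(0.9199651290096877)) (array([501.0762341 ,  71.6230568 , 100.87972134]), np.float64(0.29539933277048275))
310.73091603053433 233.73346055979644 37.0
-0.5 [[310.2 260.2]]
0.3 [[312.  235.4]]
0.35 [[312.2 233.9]]
0.4 [[312.3 232.5]]
0.45 [[312.4 231.1]]
0.5 [[312.5 229.8]]
312.2080899848583 239.41315163313865 88.0
-0.5 [[336.7 241.7]]
0.3 [[313.7 237.1]]
0.35 [[312.3 237.2]]
0.4 [[310.9 237.4]]
0.45 [[309.6 237.7]]
0.5 [[308.3 238. ]]
```

The ball moved 66 mm against the 77 mm expected, so the lever may be short of its stop. I'll push again a little higher, watching the force.

Request:
{"fn": "send_rows", "kwargs": {
  "moves": [
    [[0, 0, 0.1, 0, 0, 0], [0, 0, 0.2, 0, 0, 0], [0, 0, 0.323, 0, 0, 0], [0, 0.05, 0.323, 0, 0, 0], [0, 0.1, 0.323, 0, 0, 0], [0, 0.15, 0.323, 0, 0, 0], [-0.002, 0.19, 0.323, 0, 0, 0], [-0.002, 0.21, 0.323, 0, 0, 0], [-0.004, 0.225, 0.323, 0, 0, 0], [-0.004, 0.235, 0.323, 0, 0, 0], [-0.004, 0.245, 0.323, 0, 0, 0], [-0.004, 0.245, 0.323, 0, 0, 0]]
  ],
  "grip": 1
}}

```text
t: 6.23
eef_pos: [541.1, 65.3, 98.6]
tcp_rot: [-3.141, -0.0, 1.492]
ft_force: [-0.1, -0.1, 0.2]
opening: 0.002
```

Request:
{"fn": "send_rows", "kwargs": {
  "moves": [
    [[0, 0.008, 0, 0, 0, 0], [0, 0.016, 0, 0, 0, 0], [0, 0.024, 0, 0, 0, 0], [0, 0.028, 0, 0, 0, 0], [0, 0.028, 0, 0, 0, 0]]
  ]
}}

```text
t: 6.65
eef_pos: [543.1, 65.1, 98.2]
tcp_rot: [-3.127, 0.001, 1.492]
ft_force: [-27.9, 1.2, 15.6]
opening: 0.009
```

Request:
{"fn": "send_rows", "kwargs": {
  "moves": [
    [[0, -0.05, 0, 0, 0, 0], [0, -0.15, 0, 0, 0, 0], [0, -0.2, -0.12, 0, 0, 0], [0, -0.2, -0.24, 0, 0, 0], [0, -0.2, -0.3, 0, 0, 0]]
  ],
  "grip": -0.3
}}

```text
t: 7.07
eef_pos: [489.4, 69.6, 192.2]
tcp_rot: [3.139, -0.0, 1.492]
ft_force: [1.0, 0.0, 0.2]
opening: 0.298
```

```bash
python3 ball.py; python3 go.py 536.5 171.2 180 1.33  536.5 171.2 77.5 1.33
```

```text
(np.float64(11.8), array([310.8, 232.6]), 44, array([570.,  69., 100.]))
(np.float64(10.0), array([312.1, 239.8]), 42, array([566.,  70., 100.]))
t 7.17 pos [490.5  69.5 191.9] rot [ 3.136e+00 -1.000e-03  1.492e+00] q [ 0.01  0.34  1.91  0.    0.88 -1.48] F [ 0.6  1.  -1.4] op 0.381
[0.35, 0.126, 0.041, 0.004, -0.001, 0.103]
[0.35, 0.124, 0.382, 0.004, -0.001, 0.103]
```

```bash
python3 - <<'E'
from h import *
a=cam('top');b=cam('side')
print(at(a,(311,248.5),40),at(a,(311,250.5),40)); save(a,'tt.png',(285,215,345,275),10)
E
```

```text
[534.04118638  70.0798572   40.        ] [528.80551457  70.11117086  40.        ]
```

View pics/tt.png

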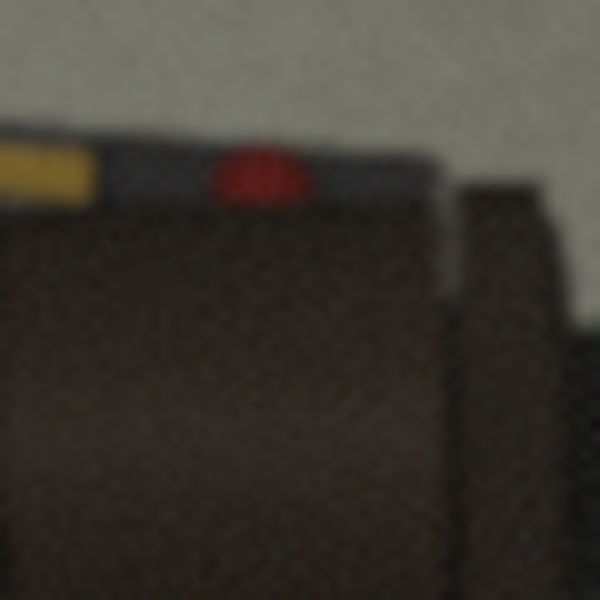

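The arm was hiding half the ball in the top view. I'll go above beacon 1, which clears the lever, and measure again.

```bash
python3 go.py 551 350.5 190 1.17  551 350.5 77.5 1.17
```

```text
t 7.27 pos [489.4  69.4 188.8] rot [ 3.141 -0.     1.492] q [ 0.01  0.35  1.91  0.    0.88 -1.48] F [ 0.2  0.6 -1.5] op 0.463
[0.95, 0.131, -0.004, 0.001, -0.0, 0.205]
[0.95, 0.13, 0.371, 0.001, -0.0, 0.205]
```

Request:
{"fn": "send_rows", "kwargs": {
  "moves": [
    [[0.95, 0.13, 0, 0, 0, 0.205], [0.95, 0.13, 0, 0, 0, 0.205], [0.95, 0.13, 0, 0, 0, 0.205], [0.95, 0.13, 0, 0, 0, 0.205], [0.95, 0.13, 0, 0, 0, 0.205], [0.95, 0.13, 0, 0, 0, 0.205], [0.95, 0.13, 0, 0, 0, 0.205], [0.95, 0.13, 0, 0, 0, 0.205], [0.95, 0.13, 0, 0, 0, 0.205], [0.95, 0.13, 0, 0, 0, 0.205]]
  ]
}}

```text
t: 8.1
eef_pos: [550.2, 349.9, 186.8]
tcp_rot: [-3.14, 0.002, 1.17]
ft_force: [0.2, -0.6, 0.1]
opening: 0.65
```

```bash
python3 ball.py; python3 go.py 551 350.5 190 1.17  551 350.5 77.5 1.17; python3 - <<'E'
from fit import *
C=[cam('top'),cam('side')]
A=[np.array(c['image'])[:,:,::-1] for c in C]
m=np.zeros((480,800,3),np.uint8)
m[:400,:400]=cv2.resize(A[0][220:270,285:335],None,fx=8,fy=8,interpolation=cv2.INTER_CUBIC)
m[:480,400:800]=cv2.resize(A[1][225:345,265:365],None,fx=4,fy=4,interpolation=cv2.INTER_CUBIC); cv2.imwrite('pics/k.png',m)
E
```

```text
(np.float64(10.8), array([310.9, 233.6]), 57, array([568.,  69., 100.]))
t 8.2 pos [550.7 349.  187.9] rot [-3.141e+00  1.000e-03  1.169e+00] q [ 0.46  0.56  1.53 -0.    1.05 -0.71] F [ 0.2 -0.3 -0.9] op 0.653
[0.005, -0.001, -0.007, -0.001, 0.001, -0.001]
[0.005, -0.001, 0.368, -0.001, 0.001, -0.001]Traceback (most recent call last):
  File "ball.py", line 6, in <module>
    L=[(round(np.hypot(*(ce[i]-q)),1),ce[i].round(1),int(s[i,4]),at(c,ce[i],100).round(0)) for i in range(1,n) if s[i,4]>8]; print(min(L,key=lambda v:v[0]))
                                                                                                                                   ~~~^^^^^^^^^^^^^^^^^^^^^
ValueError: min() iterable argument is empty
```

View pics/k.png

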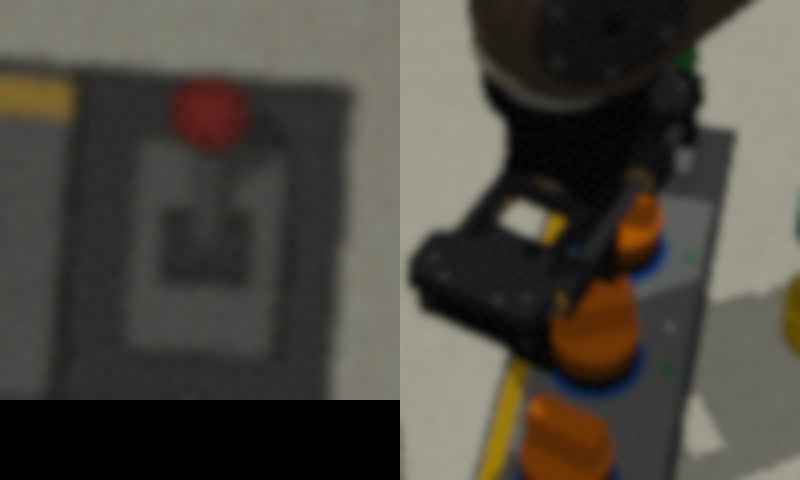

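The ball is now 16 px beyond the pivot block in the top view, against 9 px short of it at the start. After parallax that puts the lever at about +0.49 rad and against its stop, so it's off. Next I'll descend on beacon 1.

Request:
{"fn": "send_rows", "kwargs": {
  "moves": [
    [[0.005, 0, 0.12, 0, 0, 0], [0.005, 0, 0.24, 0, 0, 0], [0.005, 0, 0.32, 0, 0, 0], [0.005, 0, 0.366, 0, 0, 0], [0.005, 0, 0.366, 0, 0, 0], [0.005, 0, 0.366, 0, 0, 0]]
  ]
}}

```text
t: 8.8
eef_pos: [551.7, 351.0, 79.0]
tcp_rot: [-3.141, 0.0, 1.169]
ft_force: [-0.1, -0.0, 0.6]
opening: 0.649
```

Request:
{"fn": "send_rows", "kwargs": {
  "moves": [
    [[0, 0, 0, 0, 0, 0], [0, 0, 0, 0, 0, 0], [0, 0, 0, 0, 0, 0], [0, 0, 0, 0, 0, 0], [0, 0, 0, 0, 0, 0], [0, 0, 0, 0, 0, 0], [0, 0, 0, 0, 0, 0], [0, 0, 0, 0, 0, 0]]
  ],
  "grip": 1
}}

```text
t: 9.47
eef_pos: [551.4, 351.5, 79.1]
tcp_rot: [-3.141, 0.001, 1.17]
ft_force: [-1.7, -1.8, 4.2]
opening: 0.207
```

Request:
{"fn": "send_rows", "kwargs": {
  "moves": [
    [[0, 0, 0, 0, 0, 0.07], [0, 0, -0.001, 0, 0, 0.14], [0, 0, -0.003, 0, 0, 0.21], [0, 0, -0.004, 0, 0, 0.28], [0, 0, -0.006, 0, 0, 0.35], [0, 0, -0.007, 0, 0, 0.42], [0, 0, -0.009, 0, 0, 0.49], [0, 0, -0.01, 0, 0, 0.56], [0, 0, -0.012, 0, 0, 0.63]]
  ]
}}

```text
t: 10.22
eef_pos: [551.3, 351.4, 80.9]
tcp_rot: [3.141, 0.001, 0.176]
ft_force: [3.6, -0.8, -13.8]
opening: 0.207
```

Request:
{"fn": "send_rows", "kwargs": {
  "moves": [
    [[0, 0, 0, 0, 0, -0.07], [0, 0, -0.001, 0, 0, -0.14], [0, 0, -0.003, 0, 0, -0.21], [0, 0, -0.004, 0, 0, -0.28], [0, 0, -0.006, 0, 0, -0.35], [0, 0, -0.007, 0, 0, -0.42], [0, 0, -0.009, 0, 0, -0.49], [0, 0, -0.01, 0, 0, -0.56], [0, 0, -0.012, 0, 0, -0.63]]
  ]
}}

```text
t: 10.97
eef_pos: [551.3, 351.4, 84.2]
tcp_rot: [-3.14, 0.001, 1.174]
ft_force: [4.0, 0.5, -16.4]
opening: 0.21
```

Request:
{"fn": "send_rows", "kwargs": {
  "moves": [
    [[0, 0, 0, 0, 0, 0.07], [0, 0, -0.001, 0, 0, 0.14], [0, 0, -0.003, 0, 0, 0.21], [0, 0, -0.004, 0, 0, 0.28], [0, 0, -0.006, 0, 0, 0.35], [0, 0, -0.007, 0, 0, 0.42], [0, 0, -0.009, 0, 0, 0.49], [0, 0, -0.01, 0, 0, 0.56], [0, 0, -0.012, 0, 0, 0.63]]
  ]
}}

```text
t: 11.72
eef_pos: [551.4, 351.4, 88.3]
tcp_rot: [3.141, 0.002, 0.175]
ft_force: [2.5, -1.2, -10.1]
opening: 0.206
```

```bash
python3 go.py 552 350.5 90 0.2; python3 - <<'E'
from h import *
c=cam('side'); save(c,'b1.png',(265,245,365,375),4.5)
E
```

```text
t 11.72 pos [551.4 351.4  88.3] rot [3.141e+00 2.000e-03 1.750e-01] q [ 0.47  0.68  1.61 -0.    0.86  0.29] F [  2.5  -1.2 -10.1] op 0.206
[0.002, 0.003, -0.006, 0.001, 0.001, -0.016]
```

View pics/b1.png

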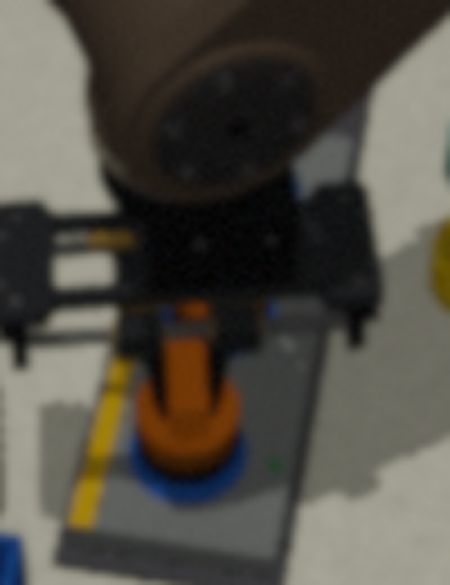

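Beacon 1 turns with the jaws and has risen 9 mm, and the deck is still down. I'll continue.

Request:
{"fn": "send_rows", "kwargs": {
  "moves": [
    [[0, 0, 0, 0, 0, -0.07], [0, 0, -0.001, 0, 0, -0.14], [0, 0, -0.003, 0, 0, -0.21], [0, 0, -0.004, 0, 0, -0.28], [0, 0, -0.006, 0, 0, -0.35], [0, 0, -0.007, 0, 0, -0.42], [0, 0, -0.009, 0, 0, -0.49], [0, 0, -0.01, 0, 0, -0.56], [0, 0, -0.012, 0, 0, -0.63]]
  ]
}}

```text
t: 12.52
eef_pos: [551.4, 351.5, 92.9]
tcp_rot: [-3.141, 0.001, 1.178]
ft_force: [0.7, -0.9, -1.3]
opening: 0.209
```

Request:
{"fn": "send_rows", "kwargs": {
  "moves": [
    [[0, 0, 0, 0, 0, 0.07], [0, 0, -0.001, 0, 0, 0.14], [0, 0, -0.003, 0, 0, 0.21], [0, 0, -0.004, 0, 0, 0.28], [0, 0, -0.006, 0, 0, 0.35], [0, 0, -0.007, 0, 0, 0.42], [0, 0, -0.009, 0, 0, 0.49], [0, 0, -0.01, 0, 0, 0.56], [0, 0, -0.012, 0, 0, 0.63]]
  ]
}}

```text
t: 13.27
eef_pos: [551.5, 351.9, 96.9]
tcp_rot: [-3.141, 0.0, 0.177]
ft_force: [-0.4, 0.1, -1.4]
opening: 0.212
```

Request:
{"fn": "send_rows", "kwargs": {
  "moves": [
    [[0, 0, 0, 0, 0, -0.07], [0, 0, -0.001, 0, 0, -0.14], [0, 0, -0.003, 0, 0, -0.21], [0, 0, -0.004, 0, 0, -0.28], [0, 0, -0.006, 0, 0, -0.35], [0, 0, -0.007, 0, 0, -0.42], [0, 0, -0.009, 0, 0, -0.49], [0, 0, -0.01, 0, 0, -0.56], [0, 0, -0.012, 0, 0, -0.63]]
  ]
}}

```text
t: 14.02
eef_pos: [551.5, 351.9, 100.5]
tcp_rot: [-3.141, -0.0, 1.178]
ft_force: [0.2, 0.3, -1.7]
opening: 0.21
```

Request:
{"fn": "send_rows", "kwargs": {
  "moves": [
    [[0, 0, 0, 0, 0, 0.07], [0, 0, -0.001, 0, 0, 0.14], [0, 0, -0.003, 0, 0, 0.21], [0, 0, -0.004, 0, 0, 0.28], [0, 0, -0.006, 0, 0, 0.35], [0, 0, -0.007, 0, 0, 0.42], [0, 0, -0.009, 0, 0, 0.49], [0, 0, -0.01, 0, 0, 0.56], [0, 0, -0.012, 0, 0, 0.63]]
  ]
}}

```text
t: 14.77
eef_pos: [551.5, 351.8, 104.1]
tcp_rot: [-3.141, 0.0, 0.177]
ft_force: [0.1, -0.1, -1.2]
opening: 0.209
```

Beacon 1 is free, with only its weight left on the wrist. I'll measure the tray afresh before carrying.

```bash
cat > tr.py <<'E'
import sys; from fit import *
from go import rel
x0=[float(v) for v in sys.argv[1:4]] if len(sys.argv)>3 else [555,-230,-.12]
c=cam('top'); T=tray([c],x0); print('tray',T[0].round(3),T[1:])
x,y,a=T[0]
for i,(u,v) in enumerate(((-40.5,40.5),(-40.5,-40.5),(40.5,40.5),(40.5,-40.5))): print('well',i,(pose(np.array([[u,v,5.]]),x,y,a))[0].round(1))
E
python3 tr.py; python3 go.py 551 350 190 0.4
```

```text
tray [ 5.56715e+02 -2.32999e+02 -1.15000e-01] (np.float64(254.4375), [np.float32(3837.0)])
well 0 [ 521.1 -188.1    5. ]
well 1 [ 511.8 -268.6    5. ]
well 2 [ 601.6 -197.4    5. ]
well 3 [ 592.3 -277.9    5. ]
t 14.82 pos [551.6 351.9 104.3] rot [-3.141 -0.     0.169] q [0.47 0.66 1.59 0.   0.89 0.3 ] F [ 0.6 -0.3  0.1] op 0.208
[-0.003, 0.006, -0.286, -0.0, -0.0, -0.147]
```

Request:
{"fn": "send_rows", "kwargs": {
  "moves": [
    [[0, 0, -0.14, 0, 0, 0], [0, 0, -0.27, 0, 0, 0], [0, 0, -0.29, 0, 0, 0]]
  ]
}}

```text
t: 15.07
eef_pos: [553.4, 352.9, 197.6]
tcp_rot: [-3.139, -0.008, 0.185]
ft_force: [-0.1, -0.5, -0.1]
opening: 0.211
```

```bash
python3 go.py 570 80 190 0.17
```

```text
t 15.07 pos [553.4 352.9 197.6] rot [-3.139 -0.008  0.185] q [0.47 0.56 1.51 0.   1.07 0.28] F [-0.1 -0.5 -0.1] op 0.211
[-0.113, 0.904, 0.022, -0.002, -0.005, 0.01]
```

Request:
{"fn": "send_rows", "kwargs": {
  "moves": [
    [[-0.11, 0.9, 0, 0, 0, 0], [-0.11, 0.9, 0, 0, 0, 0], [-0.11, 0.9, 0, 0, 0, 0], [-0.11, 0.9, 0, 0, 0, 0], [-0.11, 0.9, 0, 0, 0, 0], [-0.11, 0.9, 0, 0, 0, 0], [-0.11, 0.9, 0, 0, 0, 0], [-0.11, 0.9, 0, 0, 0, 0]]
  ]
}}

```text
t: 15.73
eef_pos: [567.8, 76.2, 191.1]
tcp_rot: [3.141, -0.0, 0.181]
ft_force: [-0.3, -0.2, -1.2]
opening: 0.206
```

```bash
python3 tr.py;python3 go.py 590.5 -210 190 0.17  590.5 -276 190 .17
```

```text
tray [ 5.56927e+02 -2.32308e+02 -1.04000e-01] (np.float64(256.0625), [np.float32(3835.0)])
well 0 [ 520.8 -187.8    5. ]
well 1 [ 512.5 -268.4    5. ]
well 2 [ 601.4 -196.2    5. ]
well 3 [ 593.  -276.8    5. ]
t 15.78 pos [567.6  78.2 191.1] rot [-3.141 -0.     0.181] q [ 0.02  0.45  1.73  0.    0.96 -0.16] F [ 0.2 -0.6 -1.4] op 0.21
[-0.098, 0.959, 0.003, -0.0, -0.0, 0.007]
[-0.137, 1.175, 0.003, -0.0, -0.0, 0.007]
```

Request:
{"fn": "send_rows", "kwargs": {
  "moves": [
    [[-0.098, 0.96, 0, 0, 0, 0], [-0.098, 0.96, 0, 0, 0, 0], [-0.098, 0.96, 0, 0, 0, 0], [-0.098, 0.96, 0, 0, 0, 0], [-0.098, 0.96, 0, 0, 0, 0], [-0.098, 0.96, 0, 0, 0, 0], [-0.098, 0.96, 0, 0, 0, 0], [-0.098, 0.96, 0, 0, 0, 0], [-0.098, 0.96, 0, 0, 0, 0]]
  ]
}}

```text
t: 16.53
eef_pos: [590.3, -209.3, 190.5]
tcp_rot: [-3.141, 0.0, 0.181]
ft_force: [-0.1, -0.0, -1.4]
opening: 0.205
```

```bash
python3 go.py 590.5 -276 190 .17   590.5 -276 54 .17
```

```text
t 16.53 pos [ 590.3 -209.3  190.5] rot [-3.141  0.     0.181] q [-0.45  0.52  1.59  0.    1.03 -0.63] F [-0.1 -0.  -1.4] op 0.205
[-0.039, 0.219, 0.002, -0.0, 0.0, 0.007]
[-0.039, 0.219, 0.455, -0.0, 0.0, 0.007]
```

Request:
{"fn": "send_rows", "kwargs": {
  "moves": [
    [[-0.039, 0.22, 0, 0, 0, 0], [-0.039, 0.22, 0, 0, 0, 0], [-0.039, 0.22, 0, 0, 0, 0], [-0.039, 0.22, 0.12, 0, 0, 0], [-0.039, 0.22, 0.24, 0, 0, 0], [-0.039, 0.22, 0.34, 0, 0, 0], [-0.039, 0.22, 0.4, 0, 0, 0], [-0.039, 0.22, 0.43, 0, 0, 0], [-0.039, 0.22, 0.45, 0, 0, 0], [-0.039, 0.22, 0.459, 0, 0, 0], [-0.039, 0.22, 0.459, 0, 0, 0]]
  ]
}}

```text
t: 17.45
eef_pos: [591.0, -274.9, 54.0]
tcp_rot: [3.141, -0.001, 0.181]
ft_force: [-0.4, 0.1, -1.5]
opening: 0.211
```

Request:
{"fn": "send_rows", "kwargs": {
  "moves": [
    [[0, 0, 0, 0, 0, 0], [0, 0, 0, 0, 0, 0], [0, 0, 0, 0, 0, 0], [0, 0, 0, 0, 0, 0], [0, 0, -0.06, 0, 0, 0], [0, 0, -0.15, 0, 0, 0], [0, 0, -0.28, 0, 0, 0], [0, 0, -0.42, 0, 0, 0], [0, 0, -0.46, 0, 0, 0]]
  ],
  "grip": 0
}}

```text
t: 18.2
eef_pos: [591.9, -276.3, 198.0]
tcp_rot: [3.136, -0.006, 0.18]
ft_force: [0.7, 0.2, 0.3]
opening: 0.499
```

```bash
python3 go.py 570 30 190 1.2 544.4 261 190 1.91  544.4 261 79 1.91
```

```text
t 18.2 pos [ 591.9 -276.3  198. ] rot [ 3.136 -0.006  0.18 ] q [-0.54  0.55  1.52  0.    1.06 -0.72] F [0.7 0.2 0.3] op 0.499
[0.111, -1.018, 0.022, 0.005, -0.002, -0.649]
[0.165, -1.79, 0.018, 0.006, -0.0, -1.101]
[0.163, -1.792, 0.388, 0.006, -0.0, -1.101]
```

Request:
{"fn": "send_rows", "kwargs": {
  "moves": [
    [[0.11, -1, 0, 0, 0, -0.6], [0.11, -1, 0, 0, 0, -0.6], [0.11, -1, 0, 0, 0, -0.6], [0.11, -1, 0, 0, 0, -0.6], [0.11, -1, 0, 0, 0, -0.6], [0.11, -1, 0, 0, 0, -0.6], [0.11, -1, 0, 0, 0, -0.6], [0.11, -1, 0, 0, 0, -0.6], [0.11, -1, 0, 0, 0, -0.6]]
  ]
}}

```text
t: 18.95
eef_pos: [568.8, 28.4, 192.0]
tcp_rot: [3.141, -0.001, 1.13]
ft_force: [-0.2, -1.0, -0.4]
opening: 0.502
```

```bash
python3 go.py  544.2 261.3 190 1.91  544.2 261.3 79 1.91; python3 tr.py
```

```text
t 18.95 pos [568.8  28.4 192. ] rot [ 3.141e+00 -1.000e-03  1.130e+00] q [-0.07  0.45  1.73  0.    0.96 -1.2 ] F [-0.2 -1.  -0.4] op 0.502
[0.667, -0.406, 0.007, 0.0, -0.0, -0.497]
[0.667, -0.406, 0.377, 0.0, -0.0, -0.497]
tray [ 5.56645e+02 -2.33061e+02 -1.15000e-01] (np.float64(657.3125), [np.float32(3434.0)])
well 0 [ 521.1 -188.2    5. ]
well 1 [ 511.8 -268.6    5. ]
well 2 [ 601.5 -197.5    5. ]
well 3 [ 592.2 -278.     5. ]
```

Request:
{"fn": "send_rows", "kwargs": {
  "moves": [
    [[0.667, -0.406, 0, 0, 0, -0.497], [0.667, -0.406, 0, 0, 0, -0.497], [0.667, -0.406, 0, 0, 0, -0.497], [0.667, -0.406, 0, 0, 0, -0.497], [0.667, -0.406, 0, 0, 0, -0.497], [0.667, -0.406, 0, 0, 0, -0.497], [0.667, -0.406, 0, 0, 0, -0.497], [0.667, -0.406, 0.1, 0, 0, -0.497], [0.667, -0.406, 0.2, 0, 0, -0.497], [0.667, -0.406, 0.3, 0, 0, -0.497], [0.667, -0.406, 0.377, 0, 0, -0.497], [0.667, -0.406, 0.377, 0, 0, -0.497]]
  ]
}}

```text
t: 20.0
eef_pos: [546.5, 257.3, 75.4]
tcp_rot: [-3.139, -0.0, 1.898]
ft_force: [-0.9, -0.4, -0.3]
opening: 0.499
```

Request:
{"fn": "send_rows", "kwargs": {
  "moves": [
    [[0, 0, 0, 0, 0, 0], [0, 0, 0, 0, 0, 0], [0, 0, 0, 0, 0, 0], [0, 0, 0, 0, 0, 0], [0, 0, 0, 0, 0, 0], [0, 0, 0, 0, 0, 0]]
  ],
  "grip": 1
}}

```text
t: 20.5
eef_pos: [546.2, 260.5, 79.7]
tcp_rot: [3.139, -0.002, 1.902]
ft_force: [-5.1, 11.3, 6.7]
opening: 0.212
```

Request:
{"fn": "send_rows", "kwargs": {
  "moves": [
    [[0, 0, 0, 0, 0, 0.07], [0, 0, -0.001, 0, 0, 0.14], [0, 0, -0.003, 0, 0, 0.21], [0, 0, -0.004, 0, 0, 0.28], [0, 0, -0.006, 0, 0, 0.35], [0, 0, -0.007, 0, 0, 0.42], [0, 0, -0.009, 0, 0, 0.49], [0, 0, -0.01, 0, 0, 0.56], [0, 0, -0.012, 0, 0, 0.63]]
  ]
}}

```text
t: 21.25
eef_pos: [545.0, 259.5, 81.3]
tcp_rot: [-3.14, 0.001, 0.909]
ft_force: [-2.2, 7.5, -11.7]
opening: 0.215
```

Request:
{"fn": "send_rows", "kwargs": {
  "moves": [
    [[0, 0, 0, 0, 0, -0.07], [0, 0, -0.001, 0, 0, -0.14], [0, 0, -0.003, 0, 0, -0.21], [0, 0, -0.004, 0, 0, -0.28], [0, 0, -0.006, 0, 0, -0.35], [0, 0, -0.007, 0, 0, -0.42], [0, 0, -0.009, 0, 0, -0.49], [0, 0, -0.01, 0, 0, -0.56], [0, 0, -0.012, 0, 0, -0.63]]
  ]
}}

```text
t: 22.0
eef_pos: [545.7, 260.6, 85.0]
tcp_rot: [3.141, -0.003, 1.906]
ft_force: [0.8, 14.1, -13.5]
opening: 0.212
```

Request:
{"fn": "send_rows", "kwargs": {
  "moves": [
    [[0, 0, 0, 0, 0, 0.07], [0, 0, -0.001, 0, 0, 0.14], [0, 0, -0.003, 0, 0, 0.21], [0, 0, -0.004, 0, 0, 0.28], [0, 0, -0.006, 0, 0, 0.35], [0, 0, -0.007, 0, 0, 0.42], [0, 0, -0.009, 0, 0, 0.49], [0, 0, -0.01, 0, 0, 0.56], [0, 0, -0.012, 0, 0, 0.63]]
  ]
}}

```text
t: 22.75
eef_pos: [545.2, 259.6, 88.5]
tcp_rot: [-3.14, 0.0, 0.908]
ft_force: [-1.4, 9.0, -13.6]
opening: 0.208
```

Request:
{"fn": "send_rows", "kwargs": {
  "moves": [
    [[0, 0, 0, 0, 0, -0.07], [0, 0, -0.001, 0, 0, -0.14], [0, 0, -0.003, 0, 0, -0.21], [0, 0, -0.004, 0, 0, -0.28], [0, 0, -0.006, 0, 0, -0.35], [0, 0, -0.007, 0, 0, -0.42], [0, 0, -0.009, 0, 0, -0.49], [0, 0, -0.01, 0, 0, -0.56], [0, 0, -0.012, 0, 0, -0.63]]
  ]
}}

```text
t: 23.5
eef_pos: [546.1, 260.4, 93.1]
tcp_rot: [3.14, -0.002, 1.907]
ft_force: [-1.4, 11.6, -2.2]
opening: 0.211
```

Request:
{"fn": "send_rows", "kwargs": {
  "moves": [
    [[0, 0, 0, 0, 0, 0.07], [0, 0, -0.001, 0, 0, 0.14], [0, 0, -0.003, 0, 0, 0.21], [0, 0, -0.004, 0, 0, 0.28], [0, 0, -0.006, 0, 0, 0.35], [0, 0, -0.007, 0, 0, 0.42], [0, 0, -0.009, 0, 0, 0.49], [0, 0, -0.01, 0, 0, 0.56], [0, 0, -0.012, 0, 0, 0.63]]
  ]
}}

```text
t: 24.25
eef_pos: [546.2, 258.6, 96.8]
tcp_rot: [3.141, -0.0, 0.908]
ft_force: [-0.1, -0.7, -1.8]
opening: 0.207
```

Request:
{"fn": "send_rows", "kwargs": {
  "moves": [
    [[0, 0, 0, 0, 0, -0.07], [0, 0, -0.001, 0, 0, -0.14], [0, 0, -0.003, 0, 0, -0.21], [0, 0, -0.004, 0, 0, -0.28], [0, 0, -0.006, 0, 0, -0.35], [0, 0, -0.007, 0, 0, -0.42], [0, 0, -0.009, 0, 0, -0.49], [0, 0, -0.01, 0, 0, -0.56], [0, 0, -0.012, 0, 0, -0.63]]
  ]
}}

```text
t: 25.0
eef_pos: [546.2, 258.6, 100.4]
tcp_rot: [3.141, -0.0, 1.908]
ft_force: [0.2, 0.6, -1.2]
opening: 0.206
```

Request:
{"fn": "send_rows", "kwargs": {
  "moves": [
    [[0, 0, 0, 0, 0, 0.07], [0, 0, -0.001, 0, 0, 0.14], [0, 0, -0.003, 0, 0, 0.21], [0, 0, -0.004, 0, 0, 0.28], [0, 0, -0.006, 0, 0, 0.35], [0, 0, -0.007, 0, 0, 0.42], [0, 0, -0.009, 0, 0, 0.49], [0, 0, -0.01, 0, 0, 0.56], [0, 0, -0.012, 0, 0, 0.63]]
  ]
}}

```text
t: 25.75
eef_pos: [546.2, 258.6, 103.9]
tcp_rot: [3.141, -0.0, 0.908]
ft_force: [0.1, -0.3, -1.2]
opening: 0.204
```

Request:
{"fn": "send_rows", "kwargs": {
  "moves": [
    [[0, 0, -0.05, 0, 0, 0], [0, 0, -0.14, 0, 0, 0], [0, 0, -0.26, 0, 0, 0], [0, 0, -0.28, 0, 0, 0]]
  ]
}}

```text
t: 26.08
eef_pos: [547.7, 259.2, 193.1]
tcp_rot: [3.138, -0.006, 0.913]
ft_force: [0.8, 0.3, -1.4]
opening: 0.21
```

```bash
python3 tr.py; python3 go.py  565 -30 190 0.9  599.5 -195 190 0.9 
```

```text
tray [ 5.57854e+02 -2.12625e+02 -1.21000e-01] (np.float64(667.875), [np.float32(3426.0)])
well 0 [ 522.5 -167.5    5. ]
well 1 [ 512.8 -247.9    5. ]
well 2 [ 602.9 -177.3    5. ]
well 3 [ 593.2 -257.7    5. ]
t 26.13 pos [547.5 259.1 192. ] rot [ 3.138 -0.006  0.913] q [ 0.33  0.49  1.65 -0.    0.99 -0.58] F [ 0.9 -0.1 -0.7] op 0.208
[-0.727, 0.635, 0.005, 0.002, -0.004, 0.008]
[-1.092, 1.062, 0.004, 0.002, -0.004, 0.008]
```

The tray was knocked about 20 mm in +y. Its new pose is measured, and I'll check it again on the way.

Request:
{"fn": "send_rows", "kwargs": {
  "moves": [
    [[-0.727, 0.635, 0, 0, 0, 0], [-0.727, 0.635, 0, 0, 0, 0], [-0.727, 0.635, 0, 0, 0, 0], [-0.727, 0.635, 0, 0, 0, 0], [-0.727, 0.635, 0, 0, 0, 0], [-0.727, 0.635, 0, 0, 0, 0], [-0.727, 0.635, 0, 0, 0, 0], [-0.727, 0.635, 0, 0, 0, 0], [-0.727, 0.635, 0, 0, 0, 0]]
  ]
}}

```text
t: 26.88
eef_pos: [563.3, -32.3, 186.6]
tcp_rot: [-3.141, 0.0, 0.91]
ft_force: [-0.7, 0.9, -0.5]
opening: 0.208
```

```bash
python3 tr.py 557 -212 -.12; python3 go.py  601 -176 190 0.9  601 -176 53 0.9 ;python3 - <<'E'
from h import *
c=cam('top'); save(c,'t3.png',(375,170,485,280),5)
E
```

```text
tray [ 5.56813e+02 -2.21731e+02 -1.32000e-01] (np.float64(1073.375), [np.float32(3020.0)])
well 0 [ 522.  -176.3    5. ]
well 1 [ 511.3 -256.5    5. ]
well 2 [ 602.3 -186.9    5. ]
well 3 [ 591.6 -267.2    5. ]
t 26.93 pos [563.2 -30.8 186.7] rot [-3.14   0.     0.912] q [-0.17  0.45  1.75  0.    0.95 -1.08] F [-0.7 -0.6 -1.8] op 0.208
[-0.306, 0.396, -0.011, -0.001, 0.0, 0.007]
[-0.305, 0.396, 0.445, -0.001, 0.0, 0.007]
```

View pics/t3.png

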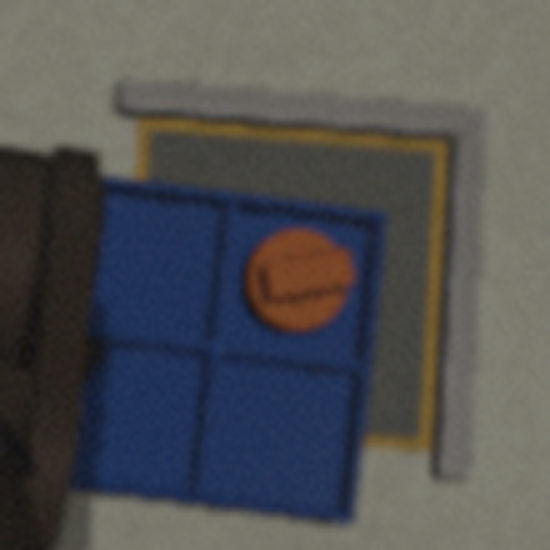

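The beacon stands upright in the far-right well. The rib cross at crop (215,350) puts the tray at about (555,-213). The last fit was occluded by the arm, so I'll use well 2 at (600.5,-177).

Request:
{"fn": "send_rows", "kwargs": {
  "moves": [
    [[-0.307, 0.398, 0, 0, 0, 0], [-0.307, 0.398, 0, 0, 0, 0], [-0.307, 0.398, 0, 0, 0, 0], [-0.307, 0.398, 0, 0, 0, 0], [-0.307, 0.398, 0, 0, 0, 0], [-0.307, 0.398, 0.12, 0, 0, 0], [-0.307, 0.398, 0.24, 0, 0, 0], [-0.307, 0.398, 0.34, 0, 0, 0], [-0.307, 0.398, 0.4, 0, 0, 0], [-0.307, 0.398, 0.43, 0, 0, 0], [-0.307, 0.398, 0.447, 0, 0, 0], [-0.307, 0.398, 0.447, 0, 0, 0]]
  ]
}}

```text
t: 27.98
eef_pos: [602.4, -174.8, 53.6]
tcp_rot: [-3.141, -0.0, 0.915]
ft_force: [0.6, 0.4, -1.1]
opening: 0.212
```

```bash
python3 go.py  600.5 -177 52.5 0.9
```

```text
t 27.98 pos [ 602.4 -174.8   53.6] rot [-3.141 -0.     0.915] q [-0.39  0.69  1.7   0.    0.75 -1.3 ] F [ 0.6  0.4 -1.1] op 0.212
[-0.01, -0.0, 0.004, -0.0, -0.0, 0.01]
```

Request:
{"fn": "send_rows", "kwargs": {
  "moves": [
    [[-0.008, 0, 0.003, 0, 0, 0], [-0.008, 0, 0.003, 0, 0, 0], [-0.008, 0, 0.003, 0, 0, 0], [-0.008, 0, 0.003, 0, 0, 0], [-0.008, 0, -0.06, 0, 0, 0], [-0.008, 0, -0.15, 0, 0, 0], [-0.008, 0, -0.28, 0, 0, 0], [-0.008, 0, -0.42, 0, 0, 0], [-0.008, 0, -0.46, 0, 0, 0], [-0.008, 0, -0.46, 0, 0, 0]]
  ],
  "grip": 0
}}

```text
t: 28.82
eef_pos: [601.9, -178.6, 196.0]
tcp_rot: [3.134, -0.002, 0.914]
ft_force: [0.1, 0.6, 0.4]
opening: 0.5
```

```bash
python3 go.py 570 0 190 1.2 537.5 170.5 190 1.33
```

```text
t 28.82 pos [ 601.9 -178.6  196. ] rot [ 3.134e+00 -2.000e-03  9.140e-01] q [-0.39  0.52  1.59  0.    1.03 -1.31] F [0.1 0.6 0.4] op 0.5
[0.406, -0.448, 0.018, 0.005, -0.001, -0.182]
[0.79, -0.881, 0.015, 0.005, -0.0, -0.265]
```

Request:
{"fn": "send_rows", "kwargs": {
  "moves": [
    [[0.79, -0.881, 0.015, 0, 0, -0.265], [0.79, -0.881, 0.015, 0, 0, -0.265], [0.79, -0.881, 0.015, 0, 0, -0.265], [0.79, -0.881, 0.015, 0, 0, -0.265], [0.79, -0.881, 0.015, 0, 0, -0.265], [0.79, -0.881, 0.015, 0, 0, -0.265], [0.79, -0.881, 0.015, 0, 0, -0.265], [0.79, -0.881, 0.015, 0, 0, -0.265], [0.79, -0.881, 0.015, 0, 0, -0.265], [0.79, -0.881, 0.015, 0, 0, -0.265], [0.79, -0.881, 0.015, 0, 0, -0.265]]
  ]
}}

```text
t: 29.73
eef_pos: [535.4, 171.9, 186.2]
tcp_rot: [-3.141, 0.001, 1.332]
ft_force: [-0.6, 0.8, 0.8]
opening: 0.503
```

```bash
python3 go.py 537.3 170.8 79.5 1.33; python3 tr.py 556 -213 -.12; python3 ball.py
```

```text
t 29.73 pos [535.4 171.9 186.2] rot [-3.141e+00  1.000e-03  1.332e+00] q [ 0.19  0.44  1.76 -0.    0.94 -1.14] F [-0.6  0.8  0.8] op 0.503
[-0.002, 0.007, 0.356, -0.001, 0.0, 0.002]
tray [ 5.57397e+02 -2.13677e+02 -1.23000e-01] (np.float64(1075.8125), [np.float32(3019.0)])
well 0 [ 522.2 -168.5    5. ]
well 1 [ 512.2 -248.9    5. ]
well 2 [ 602.6 -178.5    5. ]
well 3 [ 592.6 -258.8    5. ]
(np.float64(10.8), array([311.5, 233.7]), 53, array([568.,  68., 100.]))
(np.float64(209.0), array([425. , 420.5]), 11, array([303., 540., 100.]))
```

Request:
{"fn": "send_rows", "kwargs": {
  "moves": [
    [[0, 0.006, 0.12, 0, 0, 0], [0, 0.006, 0.24, 0, 0, 0], [0, 0.006, 0.32, 0, 0, 0], [0, 0.006, 0.356, 0, 0, 0], [0, 0.006, 0.356, 0, 0, 0], [0, 0.006, 0.356, 0, 0, 0], [0, 0.006, 0.356, 0, 0, 0]]
  ]
}}

```text
t: 30.47
eef_pos: [538.7, 170.4, 81.6]
tcp_rot: [3.14, -0.001, 1.329]
ft_force: [-0.1, -0.1, -0.1]
opening: 0.498
```

Request:
{"fn": "send_rows", "kwargs": {
  "moves": [
    [[0, 0, 0, 0, 0, 0], [0, 0, 0, 0, 0, 0], [0, 0, 0, 0, 0, 0], [0, 0, 0, 0, 0, 0], [0, 0, 0, 0, 0, 0], [0, 0, 0, 0, 0, 0]]
  ],
  "grip": 1
}}

```text
t: 30.97
eef_pos: [538.1, 171.1, 80.7]
tcp_rot: [3.141, -0.001, 1.329]
ft_force: [-0.1, 2.9, 4.2]
opening: 0.213
```

Request:
{"fn": "send_rows", "kwargs": {
  "moves": [
    [[0, 0, 0, 0, 0, 0.07], [0, 0, -0.001, 0, 0, 0.14], [0, 0, -0.003, 0, 0, 0.21], [0, 0, -0.004, 0, 0, 0.28], [0, 0, -0.006, 0, 0, 0.35], [0, 0, -0.007, 0, 0, 0.42], [0, 0, -0.009, 0, 0, 0.49], [0, 0, -0.01, 0, 0, 0.56], [0, 0, -0.012, 0, 0, 0.63]]
  ]
}}

```text
t: 31.72
eef_pos: [537.0, 170.4, 82.5]
tcp_rot: [3.141, 0.003, 0.336]
ft_force: [0.4, -0.0, -14.7]
opening: 0.206
```

Request:
{"fn": "send_rows", "kwargs": {
  "moves": [
    [[0, 0, 0, 0, 0, -0.07], [0, 0, -0.001, 0, 0, -0.14], [0, 0, -0.003, 0, 0, -0.21], [0, 0, -0.004, 0, 0, -0.28], [0, 0, -0.006, 0, 0, -0.35], [0, 0, -0.007, 0, 0, -0.42], [0, 0, -0.009, 0, 0, -0.49], [0, 0, -0.01, 0, 0, -0.56], [0, 0, -0.012, 0, 0, -0.63]]
  ]
}}

```text
t: 32.47
eef_pos: [538.0, 171.2, 86.1]
tcp_rot: [-3.141, -0.001, 1.334]
ft_force: [4.4, 5.5, -19.6]
opening: 0.21
```

Request:
{"fn": "send_rows", "kwargs": {
  "moves": [
    [[0, 0, 0, 0, 0, 0.07], [0, 0, -0.001, 0, 0, 0.14], [0, 0, -0.003, 0, 0, 0.21], [0, 0, -0.004, 0, 0, 0.28], [0, 0, -0.006, 0, 0, 0.35], [0, 0, -0.007, 0, 0, 0.42], [0, 0, -0.009, 0, 0, 0.49], [0, 0, -0.01, 0, 0, 0.56], [0, 0, -0.012, 0, 0, 0.63]]
  ]
}}

```text
t: 33.22
eef_pos: [537.1, 170.4, 89.8]
tcp_rot: [3.142, 0.002, 0.336]
ft_force: [1.0, -0.0, -11.0]
opening: 0.208
```

Request:
{"fn": "send_rows", "kwargs": {
  "moves": [
    [[0, 0, 0, 0, 0, -0.07], [0, 0, -0.001, 0, 0, -0.14], [0, 0, -0.002, 0, 0, -0.21], [0, 0, -0.004, 0, 0, -0.28], [0, 0, -0.005, 0, 0, -0.35], [0, 0, -0.006, 0, 0, -0.42], [0, 0, -0.007, 0, 0, -0.49], [0, 0, -0.008, 0, 0, -0.56], [0, 0, -0.009, 0, 0, -0.63]]
  ]
}}

```text
t: 33.97
eef_pos: [538.1, 171.1, 93.4]
tcp_rot: [3.141, -0.001, 1.335]
ft_force: [2.5, 4.0, -4.8]
opening: 0.204
```

Request:
{"fn": "send_rows", "kwargs": {
  "moves": [
    [[0, 0, 0, 0, 0, 0.07], [0, 0, -0.001, 0, 0, 0.14], [0, 0, -0.002, 0, 0, 0.21], [0, 0, -0.004, 0, 0, 0.28], [0, 0, -0.006, 0, 0, 0.35], [0, 0, -0.007, 0, 0, 0.42], [0, 0, -0.008, 0, 0, 0.49], [0, 0, -0.009, 0, 0, 0.56], [0, 0, -0.01, 0, 0, 0.63]]
  ]
}}

```text
t: 34.72
eef_pos: [537.6, 170.5, 96.4]
tcp_rot: [3.142, 0.001, 0.335]
ft_force: [-0.2, 0.5, -1.4]
opening: 0.209
```

Request:
{"fn": "send_rows", "kwargs": {
  "moves": [
    [[0, 0, 0, 0, 0, -0.07], [0, 0, -0.001, 0, 0, -0.14], [0, 0, -0.003, 0, 0, -0.21], [0, 0, -0.004, 0, 0, -0.28], [0, 0, -0.006, 0, 0, -0.35], [0, 0, -0.007, 0, 0, -0.42], [0, 0, -0.009, 0, 0, -0.49], [0, 0, -0.01, 0, 0, -0.56], [0, 0, -0.012, 0, 0, -0.63]]
  ]
}}

```text
t: 35.47
eef_pos: [537.6, 170.5, 100.0]
tcp_rot: [-3.141, 0.0, 1.336]
ft_force: [-0.3, 0.3, -0.7]
opening: 0.208
```

Request:
{"fn": "send_rows", "kwargs": {
  "moves": [
    [[0, 0, 0, 0, 0, 0.07], [0, 0, -0.001, 0, 0, 0.14], [0, 0, -0.003, 0, 0, 0.21], [0, 0, -0.004, 0, 0, 0.28], [0, 0, -0.006, 0, 0, 0.35], [0, 0, -0.007, 0, 0, 0.42], [0, 0, -0.009, 0, 0, 0.49], [0, 0, -0.01, 0, 0, 0.56], [0, 0, -0.012, 0, 0, 0.63]]
  ]
}}

```text
t: 36.22
eef_pos: [537.6, 170.5, 103.6]
tcp_rot: [3.142, 0.001, 0.335]
ft_force: [-0.1, 0.1, -1.5]
opening: 0.206
```

Request:
{"fn": "send_rows", "kwargs": {
  "moves": [
    [[0, 0, -0.03, 0, 0, 0], [0, 0, -0.12, 0, 0, 0], [0, 0, -0.24, 0, 0, 0], [0, 0, -0.28, 0, 0, 0]]
  ]
}}

```text
t: 36.55
eef_pos: [538.9, 170.8, 192.3]
tcp_rot: [3.141, -0.004, 0.345]
ft_force: [-0.5, -0.1, -2.1]
opening: 0.207
```

```bash
python3 tr.py 556 -213 -.12; python3 go.py  530 0 195 0.34  520.5 -167.5 190 0.34 
```

```text
tray [ 5.58651e+02 -2.12051e+02 -1.29000e-01] (np.float64(1072.25), [np.float32(3021.0)])
well 0 [ 523.7 -166.7    5. ]
well 1 [ 513.3 -247.     5. ]
well 2 [ 604.  -177.1    5. ]
well 3 [ 593.6 -257.4    5. ]
t 36.6 pos [539.2 170.9 193. ] rot [ 3.141 -0.006  0.345] q [ 0.19  0.44  1.75 -0.    0.95 -0.15] F [ 0.8 -0.1  0.4] op 0.209
[-0.221, 0.526, -0.007, 0.001, -0.004, 0.003]
[-0.44, 1.041, 0.008, 0.001, -0.004, 0.003]
```

Request:
{"fn": "send_rows", "kwargs": {
  "moves": [
    [[-0.221, 0.526, 0, 0, 0, 0], [-0.221, 0.526, 0, 0, 0, 0], [-0.221, 0.526, 0, 0, 0, 0], [-0.221, 0.526, 0, 0, 0, 0], [-0.221, 0.526, 0, 0, 0, 0], [-0.24, 0.6, 0, 0, 0, 0], [-0.26, 0.7, 0, 0, 0, 0]]
  ]
}}

```text
t: 37.18
eef_pos: [533.6, -53.5, 187.5]
tcp_rot: [-3.141, 0.001, 0.344]
ft_force: [1.1, -0.7, -1.6]
opening: 0.207
```

```bash
python3 go.py  511.5 -247.5 190 0.34  511.5 -247.5 54.5 0.34 
```

```text
t 37.18 pos [533.6 -53.5 187.5] rot [-3.141e+00  1.000e-03  3.440e-01] q [-0.22  0.41  1.82  0.    0.92 -0.57] F [ 1.1 -0.7 -1.6] op 0.207
[-0.288, 0.584, -0.009, -0.001, 0.001, 0.003]
[-0.287, 0.584, 0.443, -0.001, 0.001, 0.003]
```

Request:
{"fn": "send_rows", "kwargs": {
  "moves": [
    [[-0.288, 0.584, 0, 0, 0, 0], [-0.288, 0.584, 0, 0, 0, 0], [-0.288, 0.584, 0, 0, 0, 0], [-0.288, 0.584, 0, 0, 0, 0], [-0.288, 0.584, 0, 0, 0, 0], [-0.288, 0.584, 0, 0, 0, 0], [-0.288, 0.584, 0.12, 0, 0, 0], [-0.288, 0.584, 0.24, 0, 0, 0], [-0.288, 0.584, 0.34, 0, 0, 0], [-0.288, 0.584, 0.4, 0, 0, 0], [-0.288, 0.584, 0.43, 0, 0, 0], [-0.288, 0.584, 0.443, 0, 0, 0]]
  ]
}}

```text
t: 38.18
eef_pos: [510.9, -246.6, 53.5]
tcp_rot: [-3.139, 0.002, 0.342]
ft_force: [-6.6, 5.8, 26.1]
opening: 0.205
```

```bash
python3 go.py  511.5 -247.5 54.5 0.34 
```

```text
t 38.18 pos [ 510.9 -246.6   53.5] rot [-3.139e+00  2.000e-03  3.420e-01] q [-0.57  0.63  1.85  0.    0.66 -0.91] F [-6.6  5.8 26.1] op 0.205
[0.001, 0.004, -0.003, -0.001, 0.001, 0.001]
```

Request:
{"fn": "send_rows", "kwargs": {
  "moves": [
    [[0, 0, -0.006, 0, 0, 0], [0, 0, -0.006, 0, 0, 0], [0, 0, -0.006, 0, 0, 0], [0, 0, -0.006, 0, 0, 0], [0, 0, -0.06, 0, 0, 0], [0, 0, -0.15, 0, 0, 0], [0, 0, -0.28, 0, 0, 0], [0, 0, -0.42, 0, 0, 0], [0, 0, -0.46, 0, 0, 0], [0, 0, -0.46, 0, 0, 0]]
  ],
  "grip": 0
}}

```text
t: 39.02
eef_pos: [512.6, -248.0, 197.4]
tcp_rot: [3.136, -0.005, 0.341]
ft_force: [-0.2, 0.9, 0.0]
opening: 0.499
```

```bash
python3 go.py  425 100 190 -0.065
```

```text
t 39.02 pos [ 512.6 -248.   197.4] rot [ 3.136 -0.005  0.341] q [-0.57  0.44  1.73  0.    0.96 -0.91] F [-0.2  0.9  0. ] op 0.499
[0.112, -1.191, 0.018, 0.003, -0.004, 0.258]
```

Request:
{"fn": "send_rows", "kwargs": {
  "moves": [
    [[0.1, -1, 0, 0, 0, 0.258], [0.1, -1, 0, 0, 0, 0.258], [0.1, -1, 0, 0, 0, 0.258], [0.1, -1, 0, 0, 0, 0.258], [0.1, -1, 0, 0, 0, 0.258], [0.1, -1, 0, 0, 0, 0.258], [0.1, -1, 0, 0, 0, 0.258], [0.1, -1, 0, 0, 0, 0.258], [0.1, -1, 0, 0, 0, 0.258]]
  ]
}}

```text
t: 39.77
eef_pos: [438.2, 47.9, 192.5]
tcp_rot: [-3.141, 0.001, -0.061]
ft_force: [1.0, 0.2, -0.1]
opening: 0.504
```

```bash
python3 tr.py 556 -213 -.12; python3 - <<'E'
from h import *
a=cam('top');b=cam('side')
A,B=[np.array(c['image'])[:,:,::-1] for c in(a,b)]
m=np.zeros((600,800,3),np.uint8)
m[:440,:400]=cv2.resize(A[175:285,380:480],None,fx=4,fy=4,interpolation=cv2.INTER_CUBIC)
m[:600,400:800]=cv2.resize(B[155:275,285:365],None,fx=5,fy=5,interpolation=cv2.INTER_CUBIC); cv2.imwrite('pics/p.png',m)
E
```

```text
tray [ 5.58078e+02 -2.12595e+02 -1.30000e-01] (np.float64(1471.3125), [np.float32(2623.0)])
well 0 [ 523.1 -167.2    5. ]
well 1 [ 512.7 -247.5    5. ]
well 2 [ 603.5 -177.7    5. ]
well 3 [ 593. -258.    5.]
```

View pics/p.png

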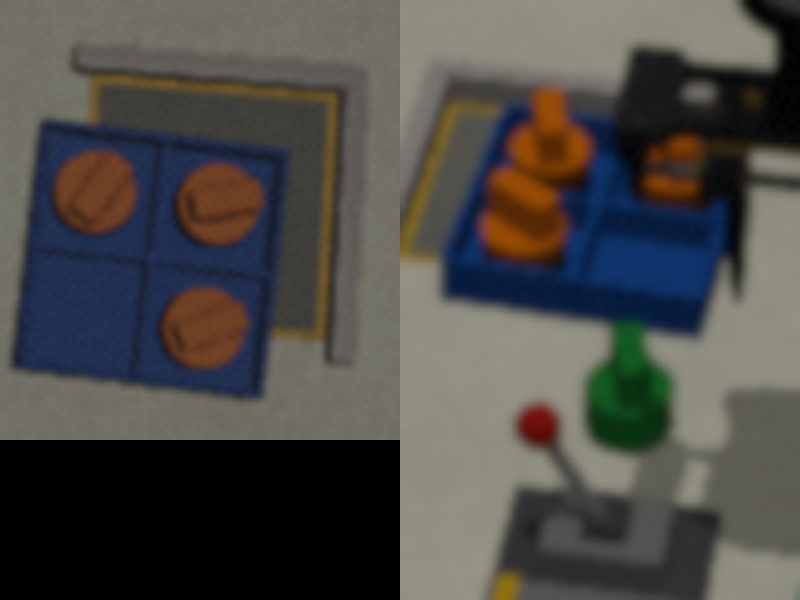

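All three beacons stand upright in wells of their own, and the lever at (538,425) leans away. Next I'll push the tray home with the open fingers as a two-point pusher, starting with +x.

```bash
python3 go.py  428 -200 190 1.506  428 -200 20 1.506
```

```text
t 39.92 pos [439.7  45.  192.6] rot [ 3.142  0.    -0.065] q [-0.05  0.27  2.02 -0.    0.84  0.02] F [ 0.4  0.1 -0.6] op 0.498
[0.014, 0.817, 0.009, -0.0, 0.0, -1.0]
[0.014, 0.817, 0.575, -0.0, 0.0, -1.0]
```

Request:
{"fn": "send_rows", "kwargs": {
  "moves": [
    [[0.014, 0.817, 0, 0, 0, -1], [0.014, 0.817, 0, 0, 0, -1], [0.014, 0.817, 0, 0, 0, -1], [0.014, 0.817, 0, 0, 0, -1], [0.014, 0.817, 0, 0, 0, -1], [0.014, 0.817, 0, 0, 0, -1], [0.014, 0.817, 0, 0, 0, -1], [0.014, 0.817, 0, 0, 0, -1], [0.014, 0.817, 0, 0, 0, -1], [0.014, 0.817, 0, 0, 0, -1], [0.014, 0.817, 0, 0, 0, -1], [0.014, 0.817, 0, 0, 0, -1]]
  ],
  "grip": -1
}}

```text
t: 40.92
eef_pos: [427.3, -201.0, 192.5]
tcp_rot: [-3.141, -0.0, 1.319]
ft_force: [0.1, 0.1, -0.0]
opening: 0.999
```

```bash
python3 go.py  428 -200 190 1.506  428 -200 20 1.506
```

```text
t 40.92 pos [ 427.3 -201.   192.5] rot [-3.141 -0.     1.319] q [-0.58  0.31  1.96  0.    0.87 -1.9 ] F [ 0.1  0.1 -0. ] op 0.999
[0.004, 0.001, 0.008, -0.0, -0.0, -0.119]
[0.004, 0.002, 0.575, -0.0, -0.0, -0.119]
```

Request:
{"fn": "send_rows", "kwargs": {
  "moves": [
    [[0.004, 0, 0.12, 0, 0, -0.119], [0.004, 0, 0.24, 0, 0, -0.119], [0.004, 0, 0.36, 0, 0, -0.119], [0.004, 0, 0.46, 0, 0, -0.119], [0.004, 0, 0.52, 0, 0, -0.119], [0.004, 0, 0.55, 0, 0, -0.119], [0.004, 0, 0.57, 0, 0, -0.119], [0.004, 0, 0.57, 0, 0, -0.119]]
  ]
}}

```text
t: 41.58
eef_pos: [427.9, -198.9, 21.3]
tcp_rot: [-3.141, -0.001, 1.501]
ft_force: [0.4, 0.3, -0.5]
opening: 1.0
```

```bash
python3 go.py  450 -201.4 20 1.506  500 -204.6 20 1.506
```

```text
t 41.58 pos [ 427.9 -198.9   21.3] rot [-3.141e+00 -1.000e-03  1.501e+00] q [-0.58  0.61  2.1   0.    0.43 -2.08] F [ 0.4  0.3 -0.5] op 1.0
[-0.003, 0.074, 0.004, -0.001, -0.0, -0.003]
[-0.002, 0.241, 0.004, -0.001, -0.0, -0.003]
```

Request:
{"fn": "send_rows", "kwargs": {
  "moves": [
    [[0, 0.03, 0, 0, 0, 0], [0, 0.06, 0, 0, 0, 0], [0, 0.08, 0, 0, 0, 0], [0, 0.095, 0, 0, 0, 0], [0, 0.107, 0, 0, 0, 0], [0, 0.119, 0, 0, 0, 0], [0, 0.131, 0, 0, 0, 0], [0, 0.143, 0, 0, 0, 0], [0, 0.155, 0, 0, 0, 0], [0, 0.167, 0, 0, 0, 0], [0, 0.179, 0, 0, 0, 0], [0, 0.19, 0, 0, 0, 0]]
  ]
}}

```text
t: 42.58
eef_pos: [483.5, -201.4, 22.3]
tcp_rot: [-3.138, -0.002, 1.503]
ft_force: [-11.5, 0.3, 9.9]
opening: 1.004
```

Request:
{"fn": "send_rows", "kwargs": {
  "moves": [
    [[0, 0.007, 0, 0, 0, 0], [0, 0.014, 0, 0, 0, 0], [0, 0.02, 0, 0, 0, 0], [0, 0.026, 0, 0, 0, 0], [0, 0.03, 0, 0, 0, 0], [0, 0.03, 0, 0, 0, 0]]
  ]
}}

```text
t: 43.08
eef_pos: [492.6, -201.9, 22.3]
tcp_rot: [-3.138, -0.001, 1.503]
ft_force: [-8.4, 2.1, 8.3]
opening: 1.0
```

```bash
python3 tr.py 590 -213 -.07;
```

```text
tray [ 5.91111e+02 -2.11142e+02 -2.70000e-02] (np.float64(2303.875), [np.float32(1775.0)])
well 0 [ 551.7 -169.6    5. ]
well 1 [ 549.6 -250.6    5. ]
well 2 [ 632.7 -171.7    5. ]
well 3 [ 630.5 -252.7    5. ]
```

Request:
{"fn": "send_rows", "kwargs": {
  "moves": [
    [[0, 0.005, 0, 0, 0, 0], [0, 0.01, 0, 0, 0, 0], [0, 0.015, 0, 0, 0, 0], [0, 0.02, 0, 0, 0, 0]]
  ]
}}

```text
t: 43.47
eef_pos: [498.3, -202.3, 22.2]
tcp_rot: [-3.137, -0.002, 1.503]
ft_force: [-11.6, 0.9, 8.3]
opening: 1.0
```

Request:
{"fn": "send_rows", "kwargs": {
  "moves": [
    [[0, 0.005, 0, 0, 0, 0], [0, 0.01, 0, 0, 0, 0], [0, 0.01, 0, 0, 0, 0]]
  ]
}}

```text
t: 43.72
eef_pos: [501.6, -202.5, 22.2]
tcp_rot: [-3.138, -0.001, 1.503]
ft_force: [-7.6, 2.1, 6.9]
opening: 0.998
```

Request:
{"fn": "send_rows", "kwargs": {
  "moves": [
    [[0, 0.004, 0, 0, 0, 0], [0, 0.008, 0, 0, 0, 0], [0, 0.008, 0, 0, 0, 0]]
  ]
}}

```text
t: 43.97
eef_pos: [502.9, -202.5, 22.2]
tcp_rot: [-3.136, -0.002, 1.503]
ft_force: [-15.4, 0.2, 11.1]
opening: 0.999
```

Request:
{"fn": "send_rows", "kwargs": {
  "moves": [
    [[0, 0.004, 0, 0, 0, 0], [0, 0.008, 0, 0, 0, 0], [0, 0.008, 0, 0, 0, 0]]
  ]
}}

```text
t: 44.22
eef_pos: [503.1, -202.2, 22.2]
tcp_rot: [-3.131, -0.004, 1.502]
ft_force: [-27.2, -1.4, 18.6]
opening: 1.002
```

Force jumped at x=503, so the tray is against the far bar. I'll back off and push in -y from its left side.

Request:
{"fn": "send_rows", "kwargs": {
  "moves": [
    [[0, -0.05, 0, 0, 0, 0], [0, -0.1, 0, 0, 0, 0], [0, -0.12, -0.1, 0, 0, 0], [0, -0.12, -0.22, 0, 0, 0], [0, -0.12, -0.34, 0, 0, 0], [0, -0.12, -0.46, 0, 0, 0], [0, -0.12, -0.46, 0, 0, 0]]
  ]
}}

```text
t: 44.8
eef_pos: [474.0, -202.2, 166.2]
tcp_rot: [3.133, 0.004, 1.503]
ft_force: [0.0, 0.3, 0.3]
opening: 1.001
```

```bash
python3 go.py  596 -92 160 -0.065; python3 tr.py 590 -213 -.07; python3 - <<'E'
from h import *
for r in env.look_for('top','tray_center'): print(r)
E
```

```text
t 44.8 pos [ 474.  -202.2  166.2] rot [3.133 0.004 1.503] q [-0.53  0.4   1.9   0.    0.83 -2.03] F [0.  0.3 0.3] op 1.001
[0.394, 0.38, 0.022, 0.006, -0.002, 0.998]
tray [ 6.01060e+02 -2.10129e+02 -6.20000e-02] (np.float64(1795.5625), [np.float32(2288.0)])
well 0 [ 563.1 -167.2    5. ]
well 1 [ 558.1 -248.1    5. ]
well 2 [ 644.  -172.2    5. ]
well 3 [ 639. -253.    5.]
{'xy': [406.9, 223.6], 'confidence': 0.62}
```

Request:
{"fn": "send_rows", "kwargs": {
  "moves": [
    [[0.394, 0.38, 0, 0, 0, 0.998], [0.394, 0.38, 0, 0, 0, 0.998], [0.394, 0.38, 0, 0, 0, 0.998], [0.394, 0.38, 0, 0, 0, 0.998], [0.394, 0.38, 0, 0, 0, 0.998], [0.394, 0.38, 0, 0, 0, 0.998], [0.394, 0.38, 0, 0, 0, 0.998], [0.394, 0.38, 0, 0, 0, 0.998], [0.394, 0.38, 0, 0, 0, 0.998], [0.394, 0.38, 0, 0, 0, 0.998], [0.394, 0.38, 0, 0, 0, 0.998], [0.394, 0.38, 0, 0, 0, 0.998]]
  ]
}}

```text
t: 45.9
eef_pos: [593.1, -90.8, 158.0]
tcp_rot: [-3.141, 0.003, 0.024]
ft_force: [-0.7, 0.5, 0.1]
opening: 1.0
```

```bash
python3 go.py  603 -88 165 -0.065  603 -88 20 -0.065; python3 - <<'E'
from h import *
c=cam('top'); print([ (at(c,r['xy'],40).round(0)) for r in env.look_for('top','beacon1_fin')])
h=cv2.cvtColor(np.array(c['image']),cv2.COLOR_RGB2HSV); k=((h[...,0]>50)&(h[...,0]<75)&(h[...,1]>120)); n,l,s,ce=cv2.connectedComponentsWithStats(k.astype(np.uint8)); print([(at(c,ce[i],40).round(0),s[i]) for i in range(1,n) if s[i,4]>40])
E
```

```text
t 45.9 pos [593.1 -90.8 158. ] rot [-3.141e+00  3.000e-03  2.400e-02] q [-0.26  0.53  1.69  0.    0.93 -0.29] F [-0.7  0.5  0.1] op 1.0
[0.033, -0.009, -0.024, -0.001, 0.002, 0.056]
[0.034, -0.008, 0.46, -0.001, 0.002, 0.056]
[]
[]
```

Request:
{"fn": "send_rows", "kwargs": {
  "moves": [
    [[0.033, 0.006, 0, 0, 0, 0.056], [0.033, 0.006, 0.12, 0, 0, 0.056], [0.033, 0.006, 0.24, 0, 0, 0.056], [0.033, 0.006, 0.34, 0, 0, 0.056], [0.033, 0.006, 0.41, 0, 0, 0.056], [0.033, 0.006, 0.44, 0, 0, 0.056], [0.033, 0.006, 0.455, 0, 0, 0.056], [0.033, 0.006, 0.455, 0, 0, 0.056]]
  ]
}}

```text
t: 46.67
eef_pos: [603.4, -92.5, 22.7]
tcp_rot: [-3.141, 0.001, -0.056]
ft_force: [0.3, -0.6, 0.6]
opening: 0.997
```

```bash
python3 go.py  600 -130 20 -0.065   
```

```text
t 46.67 pos [603.4 -92.5  22.7] rot [-3.141e+00  1.000e-03 -5.600e-02] q [-0.26  0.72  1.76  0.    0.66 -0.2 ] F [ 0.3 -0.6  0.6] op 0.997
[-0.004, 0.125, 0.009, -0.0, 0.001, 0.005]
```

Request:
{"fn": "send_rows", "kwargs": {
  "moves": [
    [[0, 0.03, 0, 0, 0, 0], [0, 0.06, 0, 0, 0, 0], [0, 0.08, 0, 0, 0, 0], [0, 0.095, 0, 0, 0, 0], [0, 0.107, 0, 0, 0, 0], [0, 0.119, 0, 0, 0, 0], [0, 0.131, 0, 0, 0, 0], [0, 0.143, 0, 0, 0, 0], [0, 0.155, 0, 0, 0, 0], [0, 0.167, 0, 0, 0, 0], [0, 0.179, 0, 0, 0, 0], [0, 0.19, 0, 0, 0, 0]]
  ]
}}

```text
t: 47.67
eef_pos: [599.1, -148.5, 24.5]
tcp_rot: [-3.139, 0.002, -0.06]
ft_force: [-5.5, 14.5, 7.8]
opening: 1.003
```

Request:
{"fn": "send_rows", "kwargs": {
  "moves": [
    [[0, 0.007, 0, 0, 0, 0], [0, 0.014, 0, 0, 0, 0], [0, 0.02, 0, 0, 0, 0], [0, 0.026, 0, 0, 0, 0], [0, 0.03, 0, 0, 0, 0], [0, 0.03, 0, 0, 0, 0]]
  ]
}}

```text
t: 48.17
eef_pos: [598.4, -157.5, 24.5]
tcp_rot: [-3.139, 0.003, -0.06]
ft_force: [-5.7, 12.8, 7.5]
opening: 1.0
```

Request:
{"fn": "send_rows", "kwargs": {
  "moves": [
    [[0, 0.005, 0, 0, 0, 0], [0, 0.01, 0, 0, 0, 0], [0, 0.015, 0, 0, 0, 0], [0, 0.015, 0, 0, 0, 0]]
  ]
}}

```text
t: 48.5
eef_pos: [598.3, -160.9, 24.5]
tcp_rot: [-3.137, 0.003, -0.061]
ft_force: [-2.6, 20.9, 8.7]
opening: 0.999
```

Request:
{"fn": "send_rows", "kwargs": {
  "moves": [
    [[0, 0.004, 0, 0, 0, 0], [0, 0.008, 0, 0, 0, 0], [0, 0.008, 0, 0, 0, 0]]
  ]
}}

```text
t: 48.75
eef_pos: [598.6, -161.3, 24.5]
tcp_rot: [-3.135, 0.002, -0.062]
ft_force: [2.6, 34.5, 8.5]
opening: 0.999
```

Request:
{"fn": "send_rows", "kwargs": {
  "moves": [
    [[0, 0.004, 0, 0, 0, 0], [0, 0.006, 0, 0, 0, 0], [0, 0.006, 0, 0, 0, 0]]
  ]
}}

```text
t: 49.0
eef_pos: [598.8, -161.5, 24.5]
tcp_rot: [-3.133, 0.002, -0.062]
ft_force: [5.3, 45.2, 10.6]
opening: 0.999
```

The tray is against the right bar, stopping at y=-161.5 with rising force. I'll back off, go round and re-seat +x gently.

Request:
{"fn": "send_rows", "kwargs": {
  "moves": [
    [[0, -0.05, 0, 0, 0, 0], [0, -0.1, 0, 0, 0, 0], [0, -0.12, -0.12, 0, 0, 0], [0, -0.12, -0.24, 0, 0, 0], [0, -0.12, -0.36, 0, 0, 0], [0, -0.12, -0.46, 0, 0, 0], [0, -0.12, -0.46, 0, 0, 0]]
  ]
}}

```text
t: 49.58
eef_pos: [603.5, -132.3, 168.3]
tcp_rot: [3.139, -0.01, -0.058]
ft_force: [0.9, 0.7, -0.4]
opening: 0.997
```

```bash
python3 go.py 448 -247 165 1.506; python3 tr.py 597 -255 -.07
```

```text
t 49.58 pos [ 603.5 -132.3  168.3] rot [ 3.139 -0.01  -0.058] q [-0.32  0.53  1.64 -0.    0.95 -0.26] F [ 0.9  0.7 -0.4] op 0.997
[-0.495, 0.412, 0.007, 0.006, -0.004, -0.996]
tray [ 5.90729e+02 -3.11300e+02  2.32000e-01] (np.float64(3290.625), [np.float32(741.0)])
well 0 [ 542.  -281.2    5. ]
well 1 [ 560.6 -360.     5. ]
well 2 [ 620.8 -262.6    5. ]
well 3 [ 639.5 -341.4    5. ]
```

Request:
{"fn": "send_rows", "kwargs": {
  "moves": [
    [[-0.495, 0.412, 0, 0, 0, -0.996], [-0.495, 0.412, 0, 0, 0, -0.996], [-0.495, 0.412, 0, 0, 0, -0.996], [-0.495, 0.412, 0, 0, 0, -0.996], [-0.495, 0.412, 0, 0, 0, -0.996], [-0.495, 0.412, 0, 0, 0, -0.996], [-0.495, 0.412, 0, 0, 0, -0.996], [-0.495, 0.412, 0, 0, 0, -0.996], [-0.495, 0.412, 0, 0, 0, -0.996], [-0.495, 0.412, 0, 0, 0, -0.996], [-0.495, 0.412, 0, 0, 0, -0.996], [-0.495, 0.412, 0, 0, 0, -0.996]]
  ]
}}

```text
t: 50.63
eef_pos: [445.4, -246.1, 160.7]
tcp_rot: [-3.141, -0.0, 1.428]
ft_force: [-0.4, 0.4, 0.7]
opening: 0.998
```

```bash
python3 go.py 450 -248 20 1.506; python3 tr.py 597 -255 -.07
```

```text
t 50.63 pos [ 445.4 -246.1  160.7] rot [-3.141 -0.     1.428] q [-0.63  0.41  1.91 -0.    0.82 -2.06] F [-0.4  0.4  0.7] op 0.998
[-0.004, 0.017, 0.469, -0.001, -0.0, -0.05]
tray [ 5.96249e+02 -2.57138e+02 -1.90000e-02] (np.float64(1674.4375), [np.float32(2394.0)])
well 0 [ 556.5 -215.9    5. ]
well 1 [ 555.  -296.8    5. ]
well 2 [ 637.5 -217.4    5. ]
well 3 [ 636.  -298.4    5. ]
```

Request:
{"fn": "send_rows", "kwargs": {
  "moves": [
    [[0, 0, 0.12, 0, 0, -0.05], [0, 0, 0.24, 0, 0, -0.05], [0, 0, 0.34, 0, 0, -0.05], [0, 0, 0.42, 0, 0, -0.05], [0, 0, 0.45, 0, 0, -0.05], [0, 0, 0.462, 0, 0, -0.05], [0, 0, 0.462, 0, 0, -0.05]]
  ]
}}

```text
t: 51.27
eef_pos: [445.8, -246.0, 22.6]
tcp_rot: [-3.141, -0.001, 1.499]
ft_force: [-0.2, 0.6, 1.1]
opening: 1.003
```

Request:
{"fn": "send_rows", "kwargs": {
  "moves": [
    [[0, 0.04, 0, 0, 0, 0], [0, 0.08, 0, 0, 0, 0], [0, 0.11, 0, 0, 0, 0], [0, 0.13, 0, 0, 0, 0], [0, 0.142, 0, 0, 0, 0], [0, 0.154, 0, 0, 0, 0], [0, 0.164, 0, 0, 0, 0], [0, 0.17, 0, 0, 0, 0], [0, 0.17, 0, 0, 0, 0]]
  ]
}}

```text
t: 52.02
eef_pos: [496.9, -249.6, 22.8]
tcp_rot: [3.141, -0.0, 1.5]
ft_force: [-0.7, 0.5, 0.1]
opening: 1.003
```

Request:
{"fn": "send_rows", "kwargs": {
  "moves": [
    [[0, 0.005, 0, 0, 0, 0], [0, 0.01, 0, 0, 0, 0], [0, 0.013, 0, 0, 0, 0], [0, 0.013, 0, 0, 0, 0]]
  ]
}}

```text
t: 52.35
eef_pos: [499.3, -249.4, 22.7]
tcp_rot: [-3.138, -0.001, 1.501]
ft_force: [-7.5, -0.3, 4.8]
opening: 1.001
```

Request:
{"fn": "send_rows", "kwargs": {
  "moves": [
    [[0, 0.004, 0, 0, 0, 0], [0, 0.008, 0, 0, 0, 0], [0, 0.008, 0, 0, 0, 0]]
  ]
}}

```text
t: 52.6
eef_pos: [499.6, -249.0, 22.7]
tcp_rot: [-3.134, -0.003, 1.5]
ft_force: [-20.5, -0.6, 12.4]
opening: 1.002
```

Request:
{"fn": "send_rows", "kwargs": {
  "moves": [
    [[0, -0.05, 0, 0, 0, 0], [0, -0.1, 0, 0, 0, 0], [0, -0.12, -0.12, 0, 0, 0], [0, -0.12, -0.24, 0, 0, 0], [0, -0.12, -0.36, 0, 0, 0], [0.2, -0.12, -0.5, 0, 0, 0], [0.4, -0.12, -0.5, 0, 0, 0], [0.6, -0.12, -0.5, 0, 0, 0], [0.8, -0.12, -0.5, 0, 0, 0], [0.95, -0.12, -0.5, 0, 0, 0], [0.95, -0.12, -0.5, 0, 0, 0], [0.95, -0.12, -0.5, 0, 0, 0]]
  ]
}}

```text
t: 53.6
eef_pos: [486.8, 36.7, 173.1]
tcp_rot: [3.141, -0.0, 1.5]
ft_force: [0.6, -0.8, 0.1]
opening: 1.0
```

Request:
{"fn": "send_rows", "kwargs": {
  "moves": [
    [[0.25, -0.1, 0, 0, 0, 0], [0.5, -0.1, 0, 0, 0, 0], [0.7, -0.1, 0, 0, 0, 0], [0.9, 0, 0, 0, 0, 0], [1, 0, 0, 0, 0, 0], [1, 0, 0, 0, 0, 0], [1, 0, 0, 0, 0, 0], [1, 0, 0, 0, 0, 0]]
  ]
}}

```text
t: 54.27
eef_pos: [508.6, 338.7, 172.6]
tcp_rot: [3.141, -0.001, 1.503]
ft_force: [-0.5, -0.8, -0.0]
opening: 1.0
```

```bash
python3 ball.py; python3 tr.py 597 -255 -.07; python3 - <<'E'
from fit import *
a=cam('top');b=cam('side')
A,B=[np.array(c['image'])[:,:,::-1] for c in(a,b)]
m=np.zeros((600,800,3),np.uint8)
m[:400,:400]=cv2.resize(A[180:260,390:470],None,fx=5,fy=5,interpolation=cv2.INTER_CUBIC)
m[:600,400:800]=cv2.resize(B[155:305,270:370],None,fx=4,fy=4,interpolation=cv2.INTER_CUBIC); cv2.imwrite('pics/f.png',m)
for n in('top','side'):
  c={'top':a,'side':b}[n]
  for t,z in(('saline',70),('terminal',32),('tape',48),('carton',55),('dressing',50)):
    r=env.look_for(n,t)[:1]; print(n,t,[(at(c,q['xy'],z).round(0),round(q['confidence'],2)) for q in r])
E
```

```text
(np.float64(10.8), array([310.8, 233.7]), 59, array([568.,  69., 100.]))
(np.float64(209.9), array([426.3, 420.7]), 9, array([300., 540., 100.]))
tray [ 5.94614e+02 -2.58109e+02 -4.70000e-02] (np.float64(1541.125), [np.float32(2536.0)])
well 0 [ 556.1 -215.7    5. ]
well 1 [ 552.2 -296.7    5. ]
well 2 [ 637.  -219.6    5. ]
well 3 [ 633.2 -300.5    5. ]
top saline [(array([778., -10.,  70.]), 0.72)]
top terminal [(array([768., 149.,  32.]), 0.55)]
top tape [(array([345., -44.,  48.]), 0.76)]
top carton [(array([698., 346.,  55.]), 0.7)]
top dressing [(array([295., 487.,  50.]), 0.8)]
side saline [(array([781., -12.,  70.]), 0.57)]
side terminal [(array([762., 159.,  32.]), 0.91)]
side tape [(array([361.,  -7.,  48.]), 0.92)]
side carton [(array([695., 373.,  55.]), 0.74)]
side dressing [(array([288., 454.,  50.]), 0.57)]
```

View pics/f.png

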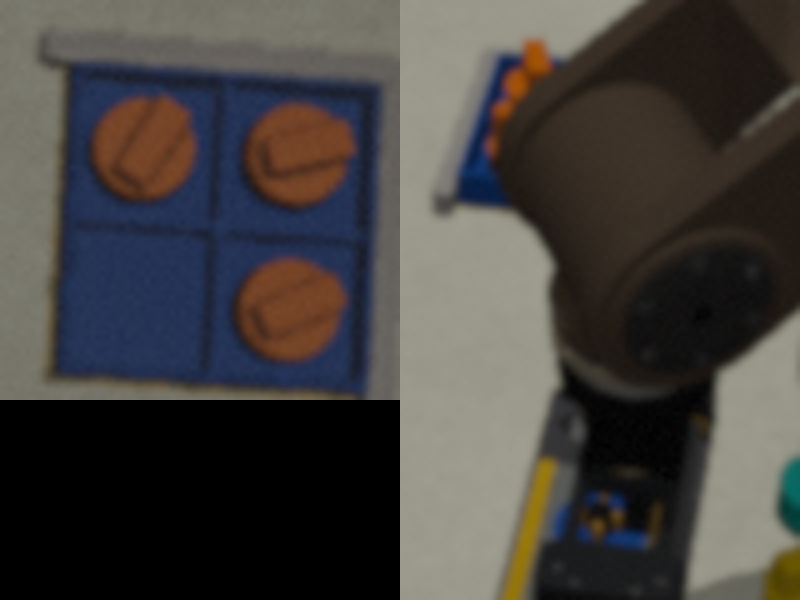

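```bash
python3 -c "
from cell import env
print(env.job_done()); print(env.state()['t'])"
```

```text
the job is handed in; nothing more can be done
None
the job is handed in; nothing more can be done
```

I handed the job in at about 55 s: the charger is off and all three beacons stand upright in wells of their own. The loaded tray is pushed home against both bars.

**Switch:** I pushed the lever until it met a hard stop twice, at about 28 N. The ball stayed at x ≈ 568 to the end. It had moved only about 66 mm of the stated 77 mm. The image geometry suggests it started a little short of fully on and is now at the off stop.

**Beacons:** I twisted each one about 1 rad to and fro, raising it about 3 to 4 mm per twist, until only its weight was left on the wrist. The pull was mostly 10 to 16 N. It reached 19.6 N once on the third beacon, just about the deck's weight. I had no direct reading of the deck, and saw it down only in one picture, midway through the first beacon.

**Tray:** It was knocked about 20 mm aside during the second pull, so I measured it again before placing that beacon. After the pushes it stopped hard against both bars, and the last top picture shows no gap at either. The final tray fit was poor because the beacons cover part of the tray. It gave a centre of (595, -258) mm, near the (594, -259) mm expected.

**Force:** The sideways push on the tray peaked at 45 N through the fingertips. That is under the 120 N wrist limit but above the 40 N limit set for the arm and gripper body.

**Bystanders:** The final network positions mostly agree with the first within about 10 mm. The exception is the dressing box in the top view, reported 53 mm off, while the side view has it unmoved. I never went near it after the start.

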